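# Rack wet-lacquered covers under the drying hood and close it

## Robot

A 6-joint arm with a two-finger parallel gripper is mounted at the origin on the work surface; the furniture and walls round the work are solid. World frame = base frame: x ahead of the robot, y to its left, z up, the work surface at z = 0. Lengths are in m, angles in rad, forces in N, time in s.
With the tool pointing down it reaches from about 0.425 to 0.925 m from the base axis. Payload 12.5 kg.
Tool frame: the origin (TCP) lies midway between the tips of the shut fingers; the grasp point (between the pads) lies 19 mm behind it (ctrl.grip_point_offset is the distance from the TCP to the grasp point, in m); z points along the fingers, y is the line along which they close (so a half turn about z gives the same grasp; the last joint's range is limited). The gripper opens to 85 mm and grips with 20 to 120 N. Pads are 22 mm wide; open, the fingers measure 114 mm over their backs; the gripper's body (76 mm by 85 mm) begins 54 mm behind the grasp point. The pads swing forward as they close: fully open they stand 13 mm farther back than shut.
Start: joints at [-1.433, 0.491, 1.559, -0, 1.092, -0.106], TCP at [0.151, -0.607, 0.231] pointing down, gripper open.
Joint ranges: [-3.1, 3.1], [-0.84, 2.19], [0.05, 2.79], [-1.13, 4.28], [0.06, 2.93], [-2.69, 2.69]. Speed limits (rad/s): [2.22, 2.22, 2.79, 3.14, 3.14, 3.14].

## Interface

Orientations are given as a unit quaternion [w, x, y, z].
In Python, from bench import ctrl gives the robot as it stands.
- The arm moves only by the shell command python3 jog.py FILE, which reads ROWS from the file FILE. ROWS is 1 to 10 rows, parted by semicolons, with the numbers parted by commas; each row has 5 numbers: dx, dy, dz in m, then a turn about the tool's z in rad, then the opening from 0.0 (shut) to 1.0 (fully open); each row is the pose to reach, as a shift and turn from the pose commanded when the command began, along the tool's axes at that moment; what a row does not reach only later rows make up. A row lasts 1/8 s, in which the tool goes at most 0.0625 m and 0.188 rad, less where a joint would pass 70% of its speed; a pose out of reach is approached as far as the arm can. The fingers move at their own pace and stop on an object; the grip force is fixed at half the most. Time passes only in rows, so rows that do not move let the fingers close. It prints the time, the measured TCP pose, the force, the opening and the grip force at its end. Input that does not fit is refused with a message, and nothing moves.
- ctrl.observe(): the state, without advancing time (a new reading comes with each control period).
- ctrl.read_camera(name): name is "scene" or "top" or "wrist"; returns the picture (400x640x3 uint8, red, green, blue); there is no depth.
- ctrl.calibration(name): a dict with "mtx" (3x3 intrinsics, pixels), "dist_coeffs" ([k1, k2, p1, p2, k3] as OpenCV has them; the pictures are not rectified), "camera_from_world" (4x4, takes a point from world to camera coordinates). Camera axes: x right, y up, looking along -z (the intrinsics and any distortion apply to the point x, -y, -z); pixel columns grow to the right and rows downward; lengths in m; the calibration is good to about 2 mm. A picture is of the moment at which its call begins: read the wrist's pose just before it. calibration takes no time and is no camera call; for the wrist camera it gives the pose at the moment of the call.
- ctrl.job_done(): hands the job in; it is judged then, once.
The state is a dict: "t": time; "joints": joint angles; "joint_velocities": joint speeds; "effort": joint torques, N m; "tcp_pos": TCP position; "orientation": TCP orientation; "wrist_force": force on the tool from outside, world axes, zero at the start; "wrist_torque": the same for the moment, N m; "finger_gap": opening from 0.0 (shut) to 1.0 (fully open); "grip_force": force on a finger pad.
Only numpy, scipy, OpenCV 4.12 (cv2) and the standard library are available. Lean on these libraries where they do the work, as an engineer would, in place of code of your own. Each camera call takes 0.05 s, during which the arm holds its last target. There are 200 camera calls.

## Task

Bring every freshly lacquered brass cover from the spray board into the open drying case, slipping the spatula's blade under each one to carry it: the lacquer is wet, so the gripper must not touch a cover. They must all stand flat on the case floor, clear of its edges; then stand the spatula back on its mat, break the folding stay by pressing its red knee knob down, never forcing the hood against the locked stay, and lower the hood gently until it is fully shut. Leave the lacquer jar where it stands.

Things in the scene. Friction and masses are not known exactly. Their poses are not given: they have to be found in the camera images.
- case: drying case, fixed: grey plinth 214 (x) x 178 mm (y), flat cork floor 26 mm above the bench. Origin: centre of its underside. The -x end is the open front, without lip; the blue hood is hinged along the +x end. Aluminium lips, tops 31 mm above the bench, bound the free floor to x -0.103..0.098, y -0.080..0.080. The folding stay is outside its +y side
- hood (a joint): angle of the blue sheet-metal hood: 0 = propped open (75 deg above the floor), 1.309 = fully shut; grows as it is lowered. Blocked while the stay is locked. With the stay broken, a stiff hinge (about 0.5 N m) holds the hood wherever it is left, so it has to be pushed down all the way
- hood_hinge (a point): middle of the hood's hinge axis, 105 mm in +x from the case's centre, 26 mm above the bench; the axis runs along the case's y
- hood_front (a point): middle of the hood's front top edge, where the 42 mm high front wall meets the top sheet: 217 mm from the hinge along the hood, 42 mm off the hinge plane. Hood 190 mm wide. Propped open, this edge is uppermost: the outside of the top sheet faces away (case +x), the front wall faces up and carries a pull bar (78 mm long, 9 mm thick) 22 mm off its middle
- knee (a joint): angle of the folding stay's knee: 0 = locked a little over centre, against its stop; links in line at 0.09; about 2.9 with the hood shut. Pressing the red knob down (a few N) breaks it; the hood follows little at first (0.05 rad for 17 mm of pressing, 0.15 for 25 mm, then faster) and the stay stays where it is left
- knee_knob (a point): centre of the red knob at the stay's knee: a cylinder 18 mm across, 26 mm long along the case's y, its inner end 13 mm outside the hood's side. About 95 mm above the bench when locked; the knee folds down and a little towards the hinge, on the 114 mm lower link, whose foot is 45 mm in -x of the case's centre, 20 mm above the bench. Upper link 74 mm
- lifter: lifting spatula, stands by itself on its blade. Origin: underside of the blade, below the grip point. Blade 38 mm wide (y), 2.5 mm thick, from x -0.045 to the tip at +0.108. Wooden handle along x above it, 24 x 24 mm, x -0.052 to 0.034, its centre 52 mm over the underside; a thin tang joins them near x 0.017, so the blade is clear from x 0.024 to the tip. 0.22 kg
- mat: black rubber mat of the spatula, fixed, 215 mm (x) x 100 mm (y) x 3 mm. Origin: centre of its underside. At the start the spatula stands on it, blade tip to +x, origin about 35 mm in -x of the mat's centre
- board: plywood spray board, fixed, 215 mm (x) x 205 mm (y) x 4 mm, with a strip 6 mm wide and 5 mm high on it along each x side, ends open. On it the covers stand in two rows of two, their long sides roughly along its x; +x points to the drying case. Origin: centre of its underside
- lacquer_jar: bystander: brown lacquer jar with a black cap, 54 mm across, 76 mm high. Origin: centre of its underside
- cover_1: wet-lacquered brass cover, 80 (x) x 60 (y) x 18 mm: flat 2.5 mm sheet, its long edges folded down as 2.5 mm flanges on which it stands; open at both x ends, with a clear tunnel underneath 55 mm wide and 15.5 mm high. Origin: centre of its footprint, on the surface it stands on; z up. About 0.12 kg. None when absent
- cover_2: wet-lacquered brass cover, 80 (x) x 60 (y) x 18 mm: flat 2.5 mm sheet, its long edges folded down as 2.5 mm flanges on which it stands; open at both x ends, with a clear tunnel underneath 55 mm wide and 15.5 mm high. Origin: centre of its footprint, on the surface it stands on; z up. About 0.12 kg. None when absent
- cover_3: wet-lacquered brass cover, 80 (x) x 60 (y) x 18 mm: flat 2.5 mm sheet, its long edges folded down as 2.5 mm flanges on which it stands; open at both x ends, with a clear tunnel underneath 55 mm wide and 15.5 mm high. Origin: centre of its footprint, on the surface it stands on; z up. About 0.12 kg. None when absent
- cover_4: wet-lacquered brass cover, 80 (x) x 60 (y) x 18 mm: flat 2.5 mm sheet, its long edges folded down as 2.5 mm flanges on which it stands; open at both x ends, with a clear tunnel underneath 55 mm wide and 15.5 mm high. Origin: centre of its footprint, on the surface it stands on; z up. About 0.12 kg. None when absent

How it is judged:
On the way, in this order (a step that is already met when the one before it is completed fails the run):
1. all covers stand flat on the case floor, off the spatula, with the hood still propped open and its stay locked (x of cover_1 in the frame of case between -0.065 and 0.065 m and y of cover_1 in the frame of case between -0.055 and 0.055 m and z of cover_1 in the frame of case between 0.022 and 0.03 m and angle between each of cover_1, cover_2, cover_3, cover_4's own z axis and vertical below 0.06 rad and x of cover_2 in the frame of case between -0.065 and 0.065 m and y of cover_2 in the frame of case between -0.055 and 0.055 m and z of cover_2 in the frame of case between 0.022 and 0.03 m and x of cover_3 in the frame of case between -0.065 and 0.065 m and y of cover_3 in the frame of case between -0.055 and 0.055 m and z of cover_3 in the frame of case between 0.022 and 0.03 m and x of cover_4 in the frame of case between -0.065 and 0.065 m and y of cover_4 in the frame of case between -0.055 and 0.055 m and z of cover_4 in the frame of case between 0.022 and 0.03 m and contact force between lifter and cover_1 below 0.05 N and contact force between lifter and cover_2 below 0.05 N and contact force between lifter and cover_3 below 0.05 N and contact force between lifter and cover_4 below 0.05 N and value of joint hood below 0.06 rad and value of joint knee below 0.09 rad), for 0.2 s.
2. the spatula stands released on its mat, with the hood still up (horizontal distance between lifter and mat below 0.09 m and angle between lifter's own z axis and vertical below 0.1 rad and contact force between the fingers and lifter below 0.05 N and value of joint hood below 0.06 rad), for 0.2 s.
3. the stay's knee is broken while the hood is still up (value of joint knee above 0.25 rad and value of joint hood below 0.5 rad), for 0.1 s.
At the end, for the whole second after the job is handed in: every cover stands flat on the case floor (origin within 65 mm in x and 55 mm in y of the case's centre, tilt under 0.06 rad), the hood is shut (joint over 1.27 rad), and the spatula stands on its blade on its mat (origin within 90 mm of the mat's centre), all at rest (x of cover_1 in the frame of case between -0.065 and 0.065 m and y of cover_1 in the frame of case between -0.055 and 0.055 m and z of cover_1 in the frame of case between 0.022 and 0.03 m and angle between each of cover_1, cover_2, cover_3, cover_4's own z axis and vertical below 0.06 rad and x of cover_2 in the frame of case between -0.065 and 0.065 m and y of cover_2 in the frame of case between -0.055 and 0.055 m and z of cover_2 in the frame of case between 0.022 and 0.03 m and x of cover_3 in the frame of case between -0.065 and 0.065 m and y of cover_3 in the frame of case between -0.055 and 0.055 m and z of cover_3 in the frame of case between 0.022 and 0.03 m and x of cover_4 in the frame of case between -0.065 and 0.065 m and y of cover_4 in the frame of case between -0.055 and 0.055 m and z of cover_4 in the frame of case between 0.022 and 0.03 m and value of joint hood above 1.27 rad and horizontal distance between lifter and mat below 0.09 m and height (world z) of lifter below 0.012 m and angle between lifter's own z axis and vertical below 0.1 rad and linear speed of each of lifter, cover_1, cover_2, cover_3, cover_4 below 0.02 m/s); the robot touches nothing.
It fails at once if the gripper touches a wet cover (contact force between any of the fingers, the arm and cover_1 above 0.5 N or contact force between any of the fingers, the arm and cover_2 above 0.5 N or contact force between any of the fingers, the arm and cover_3 above 0.5 N or contact force between any of the fingers, the arm and cover_4 above 0.5 N).
It fails at once if the hood is forced against the locked stay with more than 30 N (value of joint knee below 0.06 rad and contact force between any of the arm, the fingers and hood above 30 N).
It fails at once if the hood is slammed: it moves faster than 1.8 rad/s over the last 0.3 rad before it is shut (velocity of joint hood above 1.8 rad/s and value of joint hood above 1 rad).
It fails at once if the lacquer jar is shifted more than 30 mm or knocked over (distance of lacquer_jar from where it was at the start of the episode above 0.03 m or angle between lacquer_jar's own z axis and vertical above 0.3 rad).
Of cover_1, cover_2, cover_3, cover_4 only 3 to 4 are there at a start; the rules pass over those that are not, and their reading is None.
At some moment in a run one of cover_1, cover_2, cover_3, cover_4, lifter may be knocked a few centimetres aside while the robot is not near it.
It also fails if it takes over 210 s, if anything falls off the work surface, if the arm or the gripper's body presses on something with over 40 N, if the wrist force passes 120 N, or if a joint passes its speed limit or range.

## Working session

There is one attempt and no reset: what is moved stays moved. The work goes in short steps, Python scripts to look and compute and a shell command to move; the robot and the scene stay as the last step left them, time stands still between calls to the robot, and variables do not carry over. Pictures are saved under pics/ and viewed, at most 14 in all, crops included, and the job is handed in when it is done.

```bash
ls; mkdir -p pics; python3 - <<'E'
from bench import ctrl
import cv2,numpy as np
np.set_printoptions(precision=3,suppress=True)
print(ctrl.observe())
for n in("scene","top","wrist"):
    c=ctrl.calibration(n); im=ctrl.read_camera(n); cv2.imwrite(f"pics/{n}0.png",im[...,::-1])
    print(n,c["mtx"].tolist(),c["dist_coeffs"]);print(c["camera_from_world"])
E
```

```text
bench.py
jog.py
pics
{'t': 0.0, 'joints': array([-1.433,  0.492,  1.559,  0.   ,  1.092, -0.106]), 'joint_velocities': array([-0.001,  0.   ,  0.002,  0.001, -0.001,  0.001]), 'effort': array([ -0.001, -61.844, -26.159,  -0.   ,   0.004,   0.   ]), 'tcp_pos': array([ 0.151, -0.606,  0.231]), 'orientation': array([-0.001,  0.993,  0.122,  0.   ]), 'wrist_force': array([ 0.139,  0.88 , -0.144]), 'wrist_torque': array([ 0.011, -0.063,  0.023]), 'grip_force': 0.0, 'finger_gap': 1.0031935120731594}
scene [[500.002745044171, 0.0, 320.3946536626586], [0.0, 500.002745044171, 192.7276486069125], [0.0, 0.0, 1.0]] [-0.033  0.     0.     0.     0.   ]
[[-0.701 -0.714 -0.01   0.336]
 [ 0.368 -0.373  0.852 -0.294]
 [-0.611  0.593  0.524 -1.249]
 [ 0.     0.     0.     1.   ]]
top [[423.2706118948457, 0.0, 317.07576979668227], [0.0, 423.2706118948457, 196.20660303005525], [0.0, 0.0, 1.0]] [0.022 0.    0.    0.    0.   ]
[[ 0.011 -1.     0.019  0.03 ]
 [ 0.989  0.014  0.15  -0.457]
 [-0.15   0.017  0.989 -1.421]
 [ 0.     0.     0.     1.   ]]
wrist [[314.59840082229005, 0.0, 315.29606496689024], [0.0, 314.59840082229005, 192.8515387130577], [0.0, 0.0, 1.0]] [0.016 0.    0.    0.    0.   ]
[[ 0.242 -0.97  -0.001 -0.624]
 [ 0.928  0.231 -0.292  0.038]
 [ 0.283  0.07   0.956 -0.38 ]
 [ 0.     0.     0.     1.   ]]
```

View pics/top0.png

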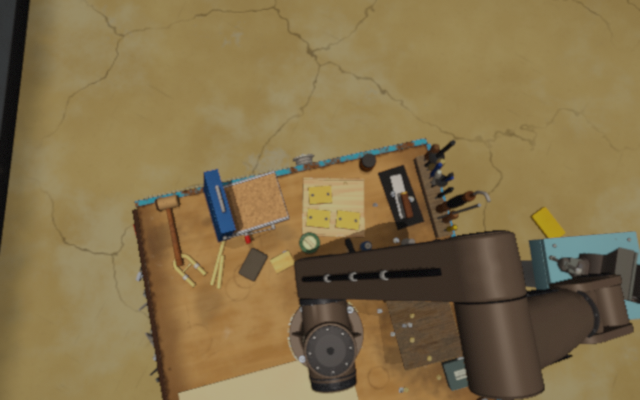

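View pics/scene0.png

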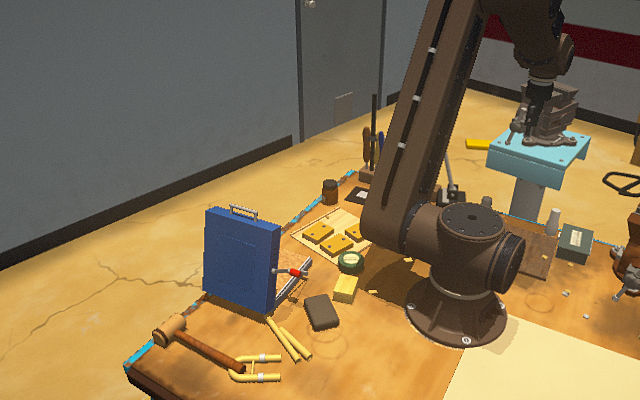

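The top view shows the case at left (hood at 220,205, red knob at 248,238), the board with three covers at (320,195), (319,217) and (348,219), the mat and spatula at (402,197), and the jar at (368,162). The scene view confirms the hood is propped, with its red knob at (297,272).

```bash
cat > h.py <<'E'
from bench import ctrl
import cv2,numpy as np
np.set_printoptions(precision=4,suppress=True)
def ray(c,uv):
    p=cv2.undistortPoints(np.array([[uv]],float),c["mtx"],c["dist_coeffs"])[0,0]
    M=np.array(c["camera_from_world"]);R=M[:3,:3]
    return -R.T@M[:3,3], R.T@np.array([p[0],-p[1],-1.])
def onz(c,uv,z):
    o,d=ray(c,uv); return o+d*(z-o[2])/d[2]
def tri(c1,u1,c2,u2):
    A=[];b=[]
    for c,u in((c1,u1),(c2,u2)):
        o,d=ray(c,u);d=d/np.linalg.norm(d);P=np.eye(3)-np.outer(d,d);A.append(P);b.append(P@o)
    return np.linalg.lstsq(np.vstack(A),np.hstack(b),rcond=None)[0]
def proj(c,p):
    q=(c["camera_from_world"]@np.append(p,1))[:3]*[1,-1,-1]
    return cv2.projectPoints(q.reshape(1,1,3),np.zeros(3),np.zeros(3),c["mtx"],c["dist_coeffs"])[0][0,0]
def shot(n,f=None):
    s=ctrl.observe(); c=ctrl.calibration(n); im=ctrl.read_camera(n)
    if f: cv2.imwrite(f"pics/{f}.png",im[...,::-1])
    return s,c,im
def quad(m,minA):
    cs=cv2.findContours(m.astype(np.uint8)*255,cv2.RETR_EXTERNAL,cv2.CHAIN_APPROX_NONE)[0]
    return [cv2.minAreaRect(k) for k in cs if cv2.contourArea(k)>minA]
E
python3 - <<'E'
from h import *
t=ctrl.calibration("top");s=ctrl.calibration("scene")
for n,uv,z in(("covA",(320,195),.022),("covB",(319,217),.022),("covC",(348,219),.022),("mat",(402,197),.003),("jar",(368,162),.076),("board",(333,207),.004),("case",(262,203),.026)):
    print(n,onz(t,uv,z))
print("knob",tri(t,(248,238),s,(297,272)))
w=ctrl.calibration("wrist");M=w["camera_from_world"];print("wcam",-M[:3,:3].T@M[:3,3],ctrl.observe()["tcp_pos"])
im=cv2.imread("pics/top0.png")[140:250,180:440]
cv2.imwrite("pics/top0z.png",cv2.resize(im,None,fx=3,fy=3,interpolation=cv2.INTER_CUBIC))
E
```

```text
covA [0.4633 0.0258 0.022 ]
covB [0.3866 0.0284 0.022 ]
covC [ 0.381  -0.0715  0.022 ]
mat [ 0.4631 -0.2636  0.003 ]
jar [ 0.5702 -0.1343  0.076 ]
board [ 0.4242 -0.0206  0.004 ]
case [0.432 0.225 0.026]
knob [0.3054 0.256  0.0967]
wcam [ 0.2233 -0.5878  0.374 ] [ 0.1508 -0.6063  0.2309]
```

View pics/top0z.png

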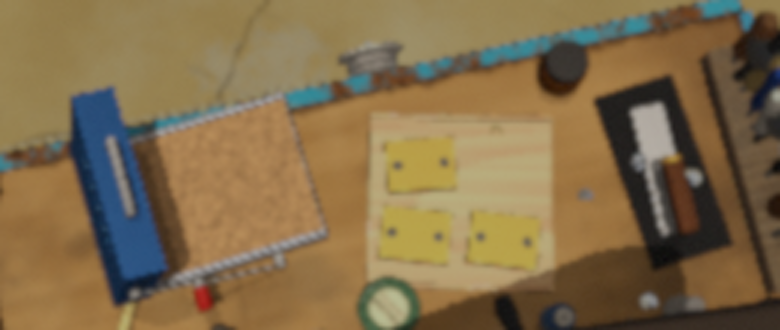

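Top-view zoom: three covers at crop (420,165), (413,236) and (503,240). The mat axis is tilted and the blade tip points up-left. Next I lift, then move over the mat for a wrist view.

```bash
echo '0,0,-0.06,0,1;0,0,-0.12,0,1;0,0,-0.17,0,1;0.05,-0.033,-0.17,0,1;0.1,-0.066,-0.17,0,1;0.15,-0.1,-0.17,0,1;0.2,-0.133,-0.17,0,1;0.25,-0.166,-0.17,0,1;0.3,-0.2,-0.17,0,1;0.35,-0.23,-0.17,-0.1,1' > m.json && python3 jog.py m.json
echo '0.03,-0.02,0,0,0.6;0.03,-0.02,0,0,0.6' > m.json && python3 jog.py m.json
python3 - <<'E'
from h import *
s,c,im=shot("wrist","w1"); print(s["tcp_pos"],s["orientation"],s["joints"],s["wrist_force"]); shot("top","top1"); shot("scene","scene1")
E
```

```text
t: 1.4
tcp_pos: [0.436, -0.297, 0.4014]
orientation: [0.0, 0.985, 0.172, 0.0]
wrist_force: [0.8, 0.2, 0.6]
finger_gap: 1.002
grip_force: 0.0
t: 1.65
tcp_pos: [0.4576, -0.268, 0.4011]
orientation: [-0.0, 0.985, 0.173, -0.0]
wrist_force: [0.3, -0.0, 0.5]
finger_gap: 0.61
grip_force: 0.0
[ 0.4576 -0.268   0.4011] [-0.0002  0.985   0.1727 -0.0001] [-0.6545  0.2212  1.5218  0.0002  1.3989  0.5691] [ 0.2693 -0.0426  0.4549]
```

View pics/w1.png

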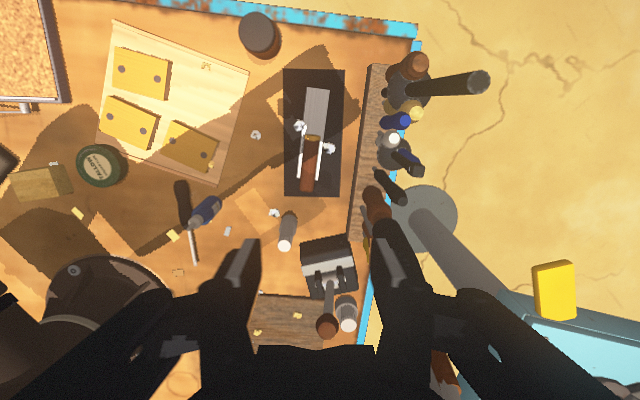

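Wrist view: mat (283-345, 69-196) with blade up at (316,110) and handle at (311,165); three covers at (140,72), (130,122) and (190,147); jar at (260,35).

```bash
cat >> h.py <<'E'
def covers(c,im,z=.022,roi=None,minA=250):
    hsv=cv2.cvtColor(im,cv2.COLOR_RGB2HSV)
    m=((hsv[...,0]>=20)&(hsv[...,0]<=30)&(hsv[...,1]>175)&(hsv[...,2]>70)).astype(np.uint8)
    if roi: k=np.zeros_like(m);k[roi[1]:roi[3],roi[0]:roi[2]]=1;m*=k
    m=cv2.morphologyEx(m,cv2.MORPH_CLOSE,np.ones((5,5),np.uint8)); m=cv2.morphologyEx(m,cv2.MORPH_OPEN,np.ones((5,5),np.uint8))
    out=[]
    for k in cv2.findContours(m,cv2.RETR_EXTERNAL,cv2.CHAIN_APPROX_NONE)[0]:
        if cv2.contourArea(k)<minA: continue
        w=np.array([onz(c,p[0],z)[:2] for p in k],np.float32)
        (x,y),(a,b),an=cv2.minAreaRect(w*1000)
        L,W=max(a,b),min(a,b); th=np.deg2rad(an if a>=b else an+90)
        th=(th+np.pi/2)%np.pi-np.pi/2
        if th<0: th+=np.pi
        out.append((np.mean(k[:,0],0).round(),np.array([x,y])/1000,round(L),round(W),round(th,3)))
    return out
E
python3 - <<'E'
from h import *
from scipy.optimize import fsolve
q=[((.151**2+.6065**2)**.5,.231,.492,1.559),(np.hypot(.4576,.268),.4011,.2212,1.5218)]
def f(p):
    a,L2,h,L3=p;o=[]
    for r,z,q2,q3 in q:o+=[a+L2*np.sin(q2)+L3*np.sin(q2+q3)-r,h+L2*np.cos(q2)+L3*np.cos(q2+q3)-z]
    return o
print(fsolve(f,[0.1,.5,.2,.5]))
c=None
im=cv2.imread("pics/w1.png")[...,::-1].copy(); w=ctrl.calibration("wrist")
hsv=cv2.cvtColor(im,cv2.COLOR_RGB2HSV)
for n,u,v in(("cov",135,75),("board",200,60),("board2",225,170),("mat",290,80),("handle",312,170),("blade",317,105)):print(n,hsv[v-1:v+2,u-1:u+2].reshape(-1,3).mean(0))
for o in covers(w,im):print(*o)
t=ctrl.calibration("top");it=cv2.imread("pics/top1.png")[...,::-1].copy()
print("top");
for o in covers(t,it,minA=100):print(*o)
m=(hsv[...,2]<45).astype(np.uint8); m[:, :270]=0;m[:,355:]=0;m[205:]=0;m[:60]=0
m=cv2.morphologyEx(m,cv2.MORPH_CLOSE,np.ones((35,35),np.uint8))
k=max(cv2.findContours(m,0,1)[0],key=cv2.contourArea);b=cv2.boxPoints(cv2.minAreaRect(k))
B=np.array([onz(w,p,.003) for p in b]);print("mat",b,B,B.mean(0),np.linalg.norm(np.diff(B,axis=0),axis=1))
E
```

```text
[ 0.0071  0.5345 -0.0497  0.412 ]
cov [ 23.1111 154.7778 252.2222]
board [ 26.2222  70.6667 254.    ]
board2 [ 15.3333 147.4444 165.8889]
mat [ 12.1111 117.5556  82.7778]
handle [ 10.2222 153.7778 150.6667]
blade [ 12.4444  36.1111 166.4444]
[555. 290.] [ 0.3431 -0.792 ] 135 74 0.612
top
[548. 223.] [ 0.3726 -0.7589] 113 64 0.62Traceback (most recent call last):
  File "<stdin>", line 19, in <module>
ValueError: max() iterable argument is empty
```

```bash
sed -i 's/hsv\[...,0\]>=20/hsv[...,0]>=18/;s/hsv\[...,1\]>175/hsv[...,1]>SMIN/;s/^def covers/SMIN=125\ndef covers/' h.py; python3 - <<'E'
from h import *
im=cv2.imread("pics/w1.png")[...,::-1].copy(); w=ctrl.calibration("wrist")
hsv=cv2.cvtColor(im,cv2.COLOR_RGB2HSV)
for u,v in((120,50),(160,85),(115,110),(145,135),(175,130),(205,155),(190,145),(297,185),(330,100),(290,150)):print((u,v),hsv[v,u],end=' ')
print()
for o in covers(w,im,roi=(90,30,250,190)):print(*o)
t=ctrl.calibration("top");it=cv2.imread("pics/top1.png")[...,::-1].copy()
for o in covers(t,it,roi=(300,175,368,240),minA=100):print(*o)
m=((hsv[...,2]<100)&(hsv[...,1]<135)).astype(np.uint8); m[:, :270]=0;m[:,348:]=0;m[205:]=0;m[:60]=0
m=cv2.morphologyEx(m,cv2.MORPH_OPEN,np.ones((3,3),np.uint8))
k=max(cv2.findContours(m,0,1)[0],key=cv2.contourArea);b=cv2.boxPoints(cv2.minAreaRect(k))
B=np.array([onz(w,p,.003) for p in b]);print("mat",b,B,B.mean(0),np.linalg.norm(np.diff(B,axis=0),axis=1))
c=cv2.resize(im[50:210,260:400],None,fx=4,fy=4,interpolation=cv2.INTER_CUBIC)[:600];cv2.imwrite("pics/w1z.png",c[...,::-1])
E
```

```text
(120, 50) [ 23 156 252] (160, 85) [ 24 151 253] (115, 110) [ 23 157 252] (145, 135) [ 23 159 254] (175, 130) [ 24 148 253] (205, 155) [ 12  87 106] (190, 145) [ 17 166 180] (297, 185) [11 86 74] (330, 100) [ 13 106  65] (290, 150) [ 14 102  70] 
[199. 154.] [ 0.3731 -0.0887] 53 51 0.247
[122. 120.] [0.3852 0.0393] 101 60 1.476
[139.  73.] [0.4659 0.023 ] 79 60 1.652
[211.  44.] [ 0.5522 -0.0695] 130 47 1.56
[99. 43.] [0.4878 0.0854] 44 29 0.129
[348. 220.] [ 0.3793 -0.0706] 81 60 1.473
[318. 218.] [0.3833 0.032 ] 78 60 1.512
[320. 194.] [0.4651 0.0257] 76 60 1.585
mat [[283.  69.]
 [343.  69.]
 [343. 196.]
 [283. 196.]] [[ 0.5487 -0.1816  0.003 ]
 [ 0.5811 -0.2721  0.003 ]
 [ 0.382  -0.3493  0.003 ]
 [ 0.3455 -0.2474  0.003 ]] [ 0.4643 -0.2626  0.003 ] [0.0961 0.2135 0.1083]
```

View pics/w1z.png

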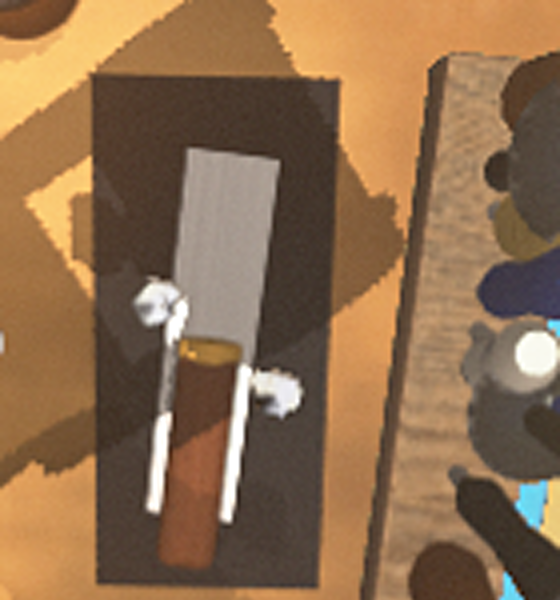

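Zoomed wrist view: the blade tip corners are at crop (188,149) and (280,160), the handle front at (212,345), the handle rear at (186,565). The tool rack is to the right.

```bash
python3 - <<'E'
from h import *
w=ctrl.calibration("wrist")
P=lambda u,v,z:onz(w,(260+u/4,50+v/4),z)
a,b=P(188,149,.0055),P(280,160,.0055);tip=(a+b)/2
print("tip",tip,"w",np.linalg.norm(a-b))
f=(P(180,348,.067)+P(245,352,.067))/2;r=(P(158,562,.067)+P(214,568,.067))/2
print("front",f,"rear",r,np.linalg.norm(f-r),"wid",np.linalg.norm(P(158,562,.067)-P(214,568,.067)))
d=tip-r;yaw=np.arctan2(d[1],d[0]);print("yaw",yaw,"tip-rear",np.hypot(*d[:2]),"yaw2",np.arctan2(*(f-r)[1::-1]))
u=np.array([np.cos(yaw),np.sin(yaw)]);print("origin",tip[:2]-.108*u, r[:2]+.052*u)
print("rack edge",P(400,420,.05),P(365,590,.05))
t=ctrl.calibration("top");print("height of tip by 2 views? handle in top px pred",proj(t,np.append((f+r)[:2]/2,.067)),proj(t,tip))
im=cv2.imread("pics/top1.png")[150:240,360:460];cv2.imwrite("pics/top1z.png",cv2.resize(im,None,fx=6,fy=6,interpolation=cv2.INTER_CUBIC))
# reach model
a_,L2,h,L3=.0071,.5345,-.0497,.412
for z in(.06,.075,.09,.11,.15):
    best=9
    for q2 in np.linspace(-.84,1.5,800):
        # solve q2+q3
        cc=(z-h-L2*np.cos(q2))/L3
        if abs(cc)>1: continue
        s=np.arccos(cc)
        for S in(s,2*np.pi-s):
            q3=S-q2;q5=np.pi-S
            if .05<q3<2.79 and .06<q5<2.93: best=min(best,a_+L2*np.sin(q2)+L3*np.sin(S))
    print(z,best)
E
```

```text
tip [ 0.5398 -0.2452  0.0055] w 0.03759706707524546
front [ 0.4701 -0.2612  0.067 ] rear [ 0.387  -0.2796  0.067 ] 0.08511393338847965 wid 0.022293104473777
yaw 0.22124681961214945 tip-rear 0.1566871747338074 yaw2 0.21812382813716147
origin [ 0.4345 -0.2689] [ 0.4377 -0.2682]
rack edge [ 0.4671 -0.3409  0.05  ] [ 0.3967 -0.3539  0.05  ]
height of tip by 2 views? handle in top px pred [408.3835 204.4066] [396.5867 175.4167]
0.06 0.18076758886357996
0.075 0.1713743444631372
0.09 0.1576968446827553
0.11 0.13595516416837428
0.15 0.052608786450588585
```

View pics/top1z.png

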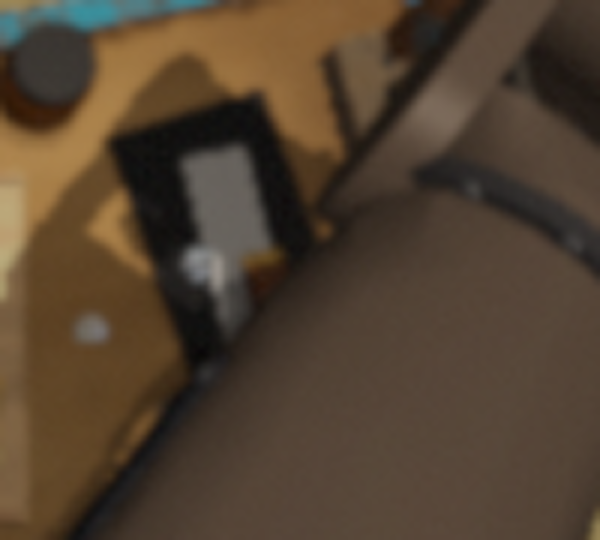

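Top zoom agrees with the wrist measurement: the tip is seen at (395.5,175) and predicted at (396.6,175.4). Now I descend partway and check.

```bash
echo '-0.035,-0.008,0.05,0.127,0.6;-0.035,-0.008,0.11,0.127,0.6;-0.035,-0.008,0.17,0.127,0.6;-0.035,-0.008,0.22,0.127,0.6;-0.035,-0.008,0.22,0.127,0.6' > m.json && python3 jog.py m.json
python3 - <<'E'
from h import *
t=ctrl.calibration("top");
s,c,im=shot("wrist","w2")
print(s["tcp_pos"],s["orientation"])
for n,p in(("tip",(.538,-.2456,.0055)),("rear",(.386,-.280,.067)),("front",(.4695,-.2613,.067))):print(n,proj(c,p))
E
```

```text
t: 2.42
tcp_pos: [0.4192, -0.2742, 0.1791]
orientation: [-0.002, 0.994, 0.107, -0.002]
wrist_force: [-0.3, -0.7, 0.4]
finger_gap: 0.597
grip_force: 0.0
[ 0.4192 -0.2742  0.1791] [-0.0022  0.9942  0.1073 -0.0021]
tip [314.0521  41.5529]
rear [314.9727 225.7094]
front [314.3963 126.3081]
```

View pics/w2.png

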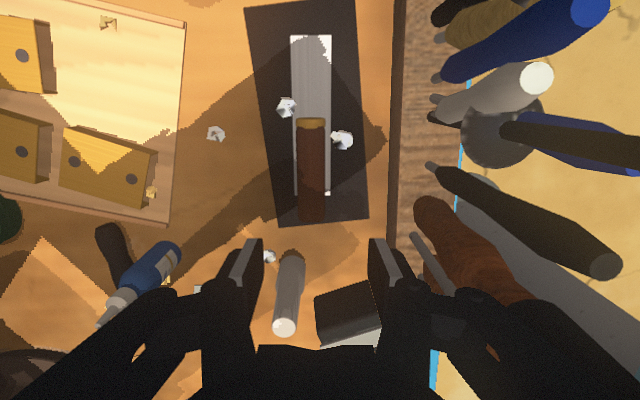

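Second wrist view: blade tip at (312,35), ferrule end at (311,119), handle rear at (312,222), all centred. Triangulating from the two wrist views.

```bash
cat >> h.py <<'E'
from scipy.spatial.transform import Rotation as Ro
def T(p,q):
    M=np.eye(4);M[:3,:3]=Ro.from_quat([*q[1:],q[0]]).as_matrix();M[:3,3]=p;return M
def at(c,s,p,q):
    d=dict(c);d["camera_from_world"]=c["camera_from_world"]@T(s["tcp_pos"],s["orientation"])@np.linalg.inv(T(p,q));return d
def go(p,yaw,z=None):
    "tool-axis shift to reach TCP (x,y,z) with tool x heading yaw"
    s=ctrl.observe();R=T(s["tcp_pos"],s["orientation"])[:3,:3];y0=np.arctan2(R[1,0],R[0,0])
    print("tcp",s["tcp_pos"],"yaw",round(y0,4),"d",R.T@(np.array(p)-s["tcp_pos"]),"turn",round(-(yaw-y0),4))
E
python3 - <<'E'
from h import *
s=ctrl.observe();c=ctrl.calibration("wrist")
c1=at(c,s,[.4576,-.268,.4011],[-.0002,.985,.1727,-.0001])
X={}
for n,a,b in(("tip",(318.5,88.6),(311.5,35)),("front",(313,137.3),(311,119)),("rear",(306.5,191.3),(312,222))):
    X[n]=tri(c1,a,c,b);print(n,X[n])
d=X["tip"]-X["rear"];y=np.arctan2(d[1],d[0]);u=np.array([np.cos(y),np.sin(y)])
o=(X["tip"][:2]-.108*u+X["rear"][:2]+.052*u)/2;print(y,o)
g=o-.015*u;go((*g,.036),y)
E
```

```text
tip [ 0.5409 -0.2433  0.0276]
front [ 0.4789 -0.2575  0.1234]
rear [ 0.3854 -0.2784  0.0569]
0.2218636051775945 [ 0.4358 -0.267 ]
tcp [ 0.4203 -0.2749  0.1813] yaw 0.2154 d [ 0.002  -0.0041  0.1453] turn -0.0065
```

```bash
python3 - <<'E'
from h import *
s,c,im=shot("wrist","w3");hsv=cv2.cvtColor(im,cv2.COLOR_RGB2HSV).astype(int);g=cv2.cvtColor(im,cv2.COLOR_RGB2GRAY).astype(int)
print(s["tcp_pos"])
for u in(305,318):
  d=np.abs(np.diff(cv2.GaussianBlur(im,(3,3),0).astype(int),axis=0)).sum(2)[:260,u];print(u,[(i,d[i]) for i in range(1,259) if d[i]>35 and d[i]>=d[i-1] and d[i]>=d[i+1]])
c1=at(c,s,[.4576,-.268,.4011],[-.0002,.985,.1727,-.0001])
for n,p in(("tip",(.5398,-.2452,.0055)),("rear",(.387,-.2796,.067)),("front",(.4701,-.2612,.067))):print(n,proj(c,p))
np.save("c3.npy",c["camera_from_world"])
E
```

```text
[ 0.4203 -0.2749  0.1813]
305 [(1, np.int64(127)), (37, np.int64(99)), (118, np.int64(72)), (129, np.int64(57)), (225, np.int64(74))]
318 [(1, np.int64(42)), (36, np.int64(218)), (39, np.int64(55)), (42, np.int64(96)), (118, np.int64(68)), (127, np.int64(48)), (223, np.int64(82))]
tip [312.5373  41.4195]
rear [313.357  224.8978]
front [312.9195 126.795 ]
```

```bash
python3 - <<'E'
from h import *
s=ctrl.observe();c=ctrl.calibration("wrist")
c1=at(c,s,[.4576,-.268,.4011],[-.0002,.985,.1727,-.0001])
for n,a,b,z in(("tip",(318.5,88.6),(312,36.8),.0055),("front",(313,135),(311.5,118.5),.06),("rear",(306.5,191.3),(312,224.3),.067)):
    print(n,tri(c1,a,c,b),onz(c1,a,z),onz(c,b,z))
go((.4225,-.271,.035),.22)
E
```

```text
tip [ 0.5411 -0.2439  0.0255] [ 0.5411 -0.2424  0.0055] [ 0.5448 -0.2445  0.0055]
front [ 0.4773 -0.258   0.0825] [ 0.474  -0.2575  0.06  ] [ 0.4766 -0.2593  0.06  ]
rear [ 0.3897 -0.2778  0.0718] [ 0.3883 -0.2775  0.067 ] [ 0.3877 -0.279   0.067 ]
tcp [ 0.4211 -0.2752  0.1826] yaw 0.2157 d [ 0.0022 -0.0039  0.1476] turn -0.0043
```

```bash
echo '0.003,-0.003,0.05,0,0.6;0.003,-0.003,0.1,0,0.6;0.003,-0.003,0.146,0,0.6;0.003,-0.003,0.146,0,0.6;0.003,-0.003,0.146,0,0.6' > m.json && python3 jog.py m.json
echo '0,0,0,0,0;0,0,0,0,0;0,0,0,0,0;0,0,0,0,0;0,0,0,0,0;0,0,-0.01,0,0' > m.json && python3 jog.py m.json
echo '0,0,-0.01,0,0;0,0,-0.03,0,0;0,0,-0.06,0,0;0,0,-0.06,0,0;0,0,-0.06,0,0' > m.json && python3 jog.py m.json
python3 - <<'E'
from h import *
s,c,im=shot("wrist","w4");print(s["tcp_pos"],s["orientation"],s["grip_force"]);shot("scene","scene4");shot("top","top4")
E
```

```text
t: 3.15
tcp_pos: [0.4243, -0.2717, 0.0377]
orientation: [0.001, 0.994, 0.108, 0.001]
wrist_force: [0.6, 0.0, 0.6]
finger_gap: 0.603
grip_force: 0.0
t: 3.9
tcp_pos: [0.4231, -0.2706, 0.046]
orientation: [0.0, 0.994, 0.108, 0.0]
wrist_force: [0.1, 1.2, -2.1]
finger_gap: 0.27
grip_force: 59.1
t: 4.53
tcp_pos: [0.4229, -0.2704, 0.105]
orientation: [-0.0, 0.994, 0.108, -0.0]
wrist_force: [0.1, -0.5, -3.5]
finger_gap: 0.273
grip_force: 59.3
[ 0.4229 -0.2704  0.105 ] [-0.      0.9941  0.1082 -0.0001] 59.284674525260925
```

View pics/w4.png

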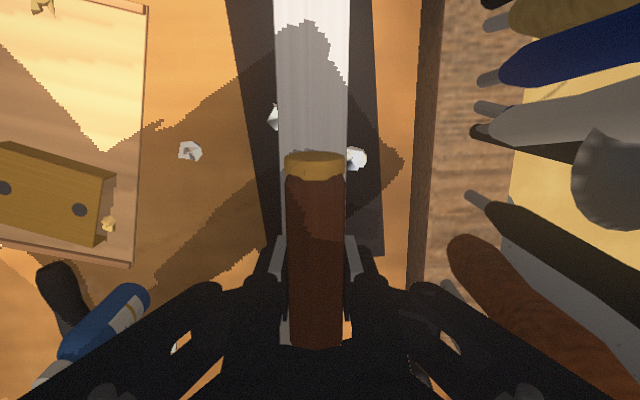

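The spatula is gripped and the blade is centred under the handle (columns 278-350), with the ferrule at (314,160). Next I lift, turn towards the case and look at the covers from beside them.

```bash
python3 - <<'E'
from h import *
c=ctrl.calibration("wrist");s=ctrl.observe();R=T(s["tcp_pos"],s["orientation"])
for x,z in((.034,.064),(.034,.052),(.024,.064),(-.052,.064)):print(x,z,proj(c,(R@[x+.015,0,-(z-.033),1])[:3]))
go((.555,-.10,.32),1.5708)
E
```

```text
0.034 0.064 [317.1536 170.5756]
0.034 0.052 [316.9813 163.8751]
0.024 0.064 [317.1027 196.6884]
-0.052 0.064 [316.7923 360.2666]
tcp [ 0.4228 -0.2704  0.1045] yaw 0.2168 d [ 0.1655 -0.1382 -0.2155] turn -1.354
```

```bash
echo '0,0,-0.06,0,0;0,0,-0.12,-0.15,0;0.02,-0.015,-0.17,-0.3,0;0.05,-0.04,-0.215,-0.48,0;0.09,-0.07,-0.215,-0.66,0;0.13,-0.1,-0.215,-0.84,0;0.165,-0.138,-0.215,-1.02,0;0.165,-0.138,-0.215,-1.2,0;0.165,-0.138,-0.215,-1.354,0;0.165,-0.138,-0.215,-1.354,0' > m.json && python3 jog.py m.json
echo '0,0,0,0,0;0,0,0,0,0;0,0,0,0,0' > m.json && python3 jog.py m.json
python3 - <<'E'
from h import *
s,c,im=shot("wrist","w5");print(s["tcp_pos"],s["orientation"],s["grip_force"])
for o in covers(c,im,minA=400):print(*o)
print("top")
s,t,it=shot("top","top5")
for o in covers(t,it,roi=(300,175,368,240),minA=100):print(*o)
E
```

```text
t: 5.92
tcp_pos: [0.5546, -0.1002, 0.3193]
orientation: [-0.001, 0.707, 0.707, -0.0]
wrist_force: [-0.8, 0.1, -2.4]
finger_gap: 0.271
grip_force: 60.0
t: 6.3
tcp_pos: [0.5546, -0.1004, 0.3203]
orientation: [0.0, 0.708, 0.707, -0.0]
wrist_force: [0.1, -0.3, -2.4]
finger_gap: 0.273
grip_force: 60.0
[ 0.5546 -0.1004  0.3203] [ 0.      0.7075  0.7067 -0.    ] 59.98307526111603
[447. 249.] [ 0.747  -0.2598] 202 193 3.079
[392. 173.] [ 0.6638 -0.1271] 67 40 0.109
[591. 274.] [ 0.9668 -0.3496] 460 210 1.848
[323. 166.] [ 0.568 -0.119] 49 39 0.024
[189. 130.] [ 0.3799 -0.0709] 81 60 1.45
[243.  50.] [0.4666 0.0271] 77 60 1.652
[185.  50.] [0.3861 0.0313] 79 64 1.512
[600.  77.] [ 0.9336 -0.016 ] 306 129 2.123
top
[314. 217.] [0.3848 0.0439] 59 52 0.013
[319. 194.] [0.4651 0.0274] 73 60 1.585
```

View pics/w5.png

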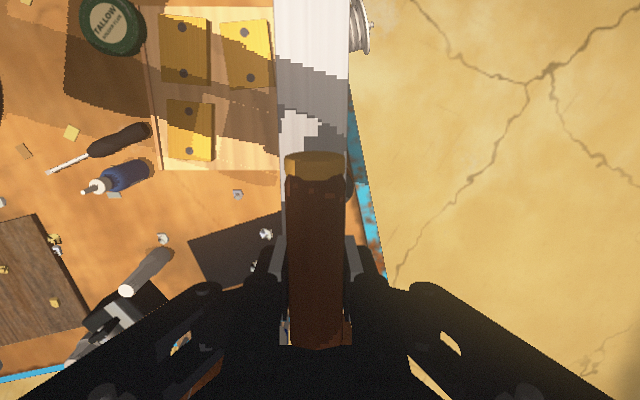

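Wrist view 5: covers at (189,130), (243,50) and (185,50) on the board; the blade is clear of them. Next, the case front corners from the earlier top view, and the approach for the near cover.

```bash
python3 - <<'E'
from h import *
t=ctrl.calibration("top");im=cv2.imread("pics/top0.png")[...,::-1].copy()
P=lambda u,v,z:onz(t,(180+u/3,140+v/3),z)
a,b=P(284,96,.028),P(326,236,.028);d=a-b;print(a,b,np.linalg.norm(d),"head",np.arctan2(d[1],d[0])+np.pi/2)
h=np.arctan2(d[1],d[0])+np.pi/2;print("centre",(a+b)/2+.107*np.array([np.cos(h),np.sin(h),0]))
# cork mask: texture/hue
hsv=cv2.cvtColor(im,cv2.COLOR_RGB2HSV)
print(hsv[195:200,255:258].reshape(-1,3)[:5], hsv[230:233,290:293].reshape(-1,3)[:3])
C=np.array([np.cos(1.46),np.sin(1.46)]);go((*(np.array([.3796,-.071])-.19*C),.2),1.46)
E
```

```text
[0.541  0.1842 0.028 ] [0.379  0.1322 0.028 ] 0.17016212529669675 head 1.8813895838208674
centre [0.4273 0.2601 0.028 ]
[[ 16 132 170]
 [ 16 133 169]
 [ 16 132 168]
 [ 16 134 168]
 [ 16 131 168]] [[ 17 137 151]
 [ 17 138 152]
 [ 17 140 153]]
tcp [ 0.5546 -0.1004  0.3203] yaw 1.5701 d [-0.1596 -0.1959  0.1203] turn 0.1101
```

```bash
python3 - <<'E'
from h import *
s=ctrl.observe();c=ctrl.calibration("wrist")
c1=at(c,s,[.4576,-.268,.4011],[-.0002,.985,.1727,-.0001])
c3=dict(c);c3["camera_from_world"]=np.load("c3.npy")
for n,a,b in(("cyl top near",(286,246),(283,328)),("cyl far",(290,212),(291,250)),("block corner UL",(300,243),(314,296)),("block UR",(350,233),(378,281)),("jar?",(0,0),(0,0))):
    if a[0]:print(n,tri(c1,a,c3,b),onz(c1,a,.04),onz(c3,b,.04))
E
```

```text
cyl top near [ 0.3077 -0.2728  0.1069] [ 0.2738 -0.2792  0.04  ] [ 0.2508 -0.2753  0.04  ]
cyl far [ 0.3169 -0.2674 -0.0127] [ 0.3368 -0.2655  0.04  ] [ 0.3445 -0.2657  0.04  ]
block corner UL [ 0.2664 -0.3058 -0.0048] [ 0.2877 -0.3005  0.04  ] [ 0.2973 -0.2996  0.04  ]
block UR [ 0.3314 -0.3688  0.0382] [ 0.3355 -0.3761  0.04  ] [ 0.3291 -0.3602  0.04  ]
```

```bash
python3 - <<'E'
from h import *
s=ctrl.observe();c=ctrl.calibration("wrist")
c1=at(c,s,[.4576,-.268,.4011],[-.0002,.985,.1727,-.0001])
c3=dict(c);c3["camera_from_world"]=np.load("c3.npy")
print(tri(c1,(286,246),c,(125,292)),tri(c3,(283,328),c,(125,292)))
print(tri(c1,(290,212),c,(168,251)))
C=np.array([np.cos(1.5),np.sin(1.5)]);go((*(np.array([.3796,-.071])-.172*C),.2),1.5)
E
```

```text
[ 0.302  -0.2748  0.0981] [ 0.3042 -0.2716  0.1027]
[ 0.3176 -0.2665 -0.0017]
tcp [ 0.5546 -0.1004  0.3203] yaw 1.5701 d [-0.1423 -0.1871  0.1203] turn 0.0701
```

```bash
echo '-0.035,-0.047,0,0.03,0;-0.07,-0.094,0,0.07,0;-0.106,-0.14,0,0.07,0;-0.142,-0.187,0.03,0.07,0;-0.142,-0.187,0.08,0.07,0;-0.142,-0.187,0.14,0.07,0;-0.142,-0.187,0.2,0.07,0;-0.142,-0.187,0.23,0.07,0;-0.142,-0.187,0.23,0.07,0;-0.142,-0.187,0.23,0.07,0' > m.json && python3 jog.py m.json
python3 - <<'E'
from h import *
s,c,im=shot("wrist","w6");print(s["wrist_force"],s["grip_force"])
C=np.array([np.cos(1.5),np.sin(1.5)]);go((*(np.array([.3796,-.071])-.172*C),.044),1.5)
s,t,it=shot("top","top6")
for o in covers(t,it,roi=(300,175,368,240),minA=100):print(*o)
cv2.imwrite("pics/top6z.png",cv2.resize(it[150:260,230:390,::-1],None,fx=5,fy=5,interpolation=cv2.INTER_CUBIC))
E
```

```text
t: 7.65
tcp_pos: [0.3682, -0.2428, 0.0914]
orientation: [0.001, 0.731, 0.682, 0.0]
wrist_force: [-0.3, 0.2, -2.5]
finger_gap: 0.271
grip_force: 60.3
[-0.3489  0.2309 -2.4638] 60.30753493309021
tcp [ 0.3682 -0.2428  0.0916] yaw 1.5008 d [ 0.0003 -0.0009  0.0476] turn 0.0008
[319. 193.] [0.4651 0.0274] 73 60 1.585
```

View pics/top6z.png

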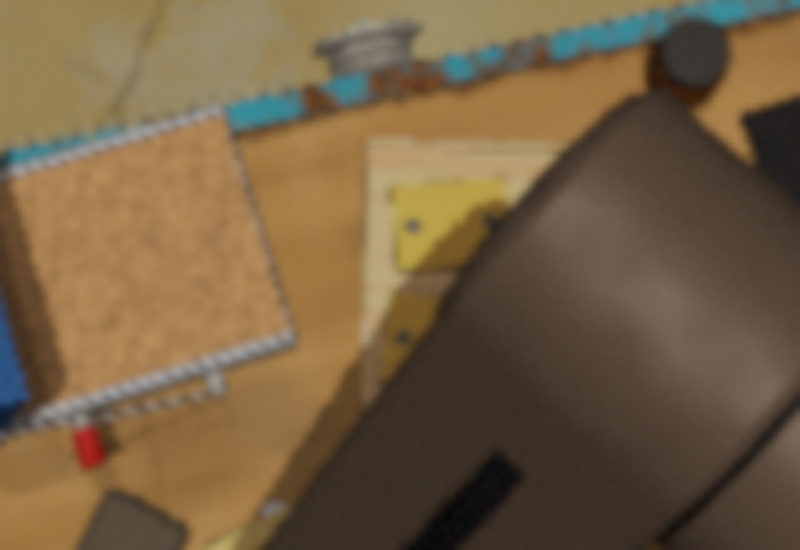

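Top view: the case cork corners are at crop (220,110) and (295,340), and the lips slope about 0.28 rad; the blade line is clear. Now I insert under the near cover.

```bash
echo '0,0,0.025,0,0;0,0,0.047,0,0;0,0,0.047,0,0;0.02,0,0.047,0,0;0.04,0,0.047,0,0;0.06,0,0.047,0,0;0.075,0,0.047,0,0;0.087,0,0.047,0,0;0.087,0,0.047,0,0' > m.json && python3 jog.py m.json
python3 - <<'E'
from h import *
s,c,im=shot("wrist","w7");print(s["tcp_pos"],s["wrist_force"],s["grip_force"])
E
```

```text
t: 8.88
tcp_pos: [0.3738, -0.1549, 0.0436]
orientation: [0.0, 0.731, 0.682, 0.0]
wrist_force: [0.0, 0.4, -2.0]
finger_gap: 0.27
grip_force: 60.3
[ 0.3738 -0.1549  0.0436] [ 0.0051  0.3711 -1.961 ] 60.33546566963196
```

View pics/w7.png

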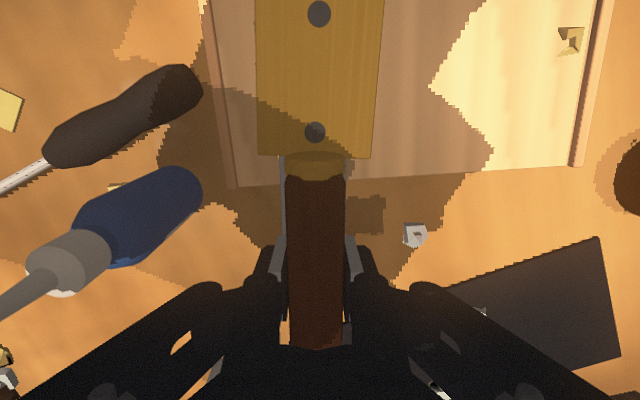

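The cover sits centred over the blade (columns 257-372, near end at row 157), with no contact. Lift, and measure the case from the lip lines.

```bash
echo '0,0,-0.01,0,0;0,0,-0.02,0,0;0,0,-0.05,0,0;0,0,-0.09,0,0;0,0,-0.12,0,0;0,0,-0.12,0,0;0,0,-0.12,0,0' > m.json && python3 jog.py m.json
cat >> h.py <<'E'
CEN=np.array([.4273,.2601]);CH=1.865
def place(cx,cy,z,back=.085):
    e=np.array([np.cos(CH),np.sin(CH)]);f=np.array([-e[1],e[0]])
    p=CEN+(cx-back)*e+cy*f; go((*p,z),CH)
E
python3 - <<'E'
from h import *
t=ctrl.calibration("top")
P=lambda u,v,z=.031:onz(t,(230+u/5,150+v/5),z)[:2]
u1,u2=P(10,172),P(220,108);l1,l2=P(40,412),P(295,340)
for a,b in((u1,u2),(l1,l2)):print(np.arctan2(*(a-b)[::-1]))
h=np.mean([np.arctan2(*(a-b)[::-1]) for a,b in((u1,u2),(l1,l2))]);e=np.array([np.cos(h),np.sin(h)]);n=np.array([-e[1],e[0]])
print("lips sep",n@(l1-u1),n@(l2-u2),"front along",e@u2,e@l2,"h",h)
f=(e@u2+e@l2)/2;mid=(n@(l1+l2+u1+u2))/4
print("centre",e*(f+.105)+n*mid)
s,c,im=shot("wrist","w8");print(s["tcp_pos"],s["wrist_force"])
w=onz(c,(314,150),s["tcp_pos"][2]-.033+.005);print("near end from tcp",np.linalg.norm((w-s["tcp_pos"])[:2]))
for o in covers(c,im,z=s["tcp_pos"][2]-.028,roi=(220,0,420,200)):print(*o)
E
```

```text
t: 9.8
tcp_pos: [0.3733, -0.1555, 0.1629]
orientation: [-0.0, 0.732, 0.682, -0.0]
wrist_force: [0.3, -0.4, -3.6]
finger_gap: 0.274
grip_force: 60.2
1.8894239494612202
1.860596759839298
lips sep 0.16520891557135572 0.1699570515254983 front along 0.015502068735197161 0.010871212779482248 h 1.875010354650259
centre [0.43   0.2589]
[ 0.3733 -0.1555  0.1629] [ 0.3186 -0.4398 -3.6173]
near end from tcp 0.047288990596713446
[317.  73.] [ 0.3783 -0.0804] 89 59 1.476
```

```bash
sed -i 's/^CEN=.*/CEN=np.array([.4287,.2595]);CH=1.87/' h.py; python3 - <<'E'
from h import *
place(.035,.04,.12)
E
```

```text
tcp [ 0.3732 -0.1554  0.1625] yaw 1.5005 d [0.3567 0.007  0.0427] turn -0.3695
```

```bash
echo '0.015,0,0,0,0;0.045,0.001,0,-0.04,0;0.085,0.002,0,-0.1,0;0.13,0.003,0,-0.16,0;0.175,0.004,0,-0.22,0;0.22,0.005,0,-0.28,0;0.265,0.006,0.01,-0.33,0;0.305,0.007,0.02,-0.37,0;0.335,0.007,0.03,-0.37,0;0.35,0.007,0.035,-0.37,0' > m.json && python3 jog.py m.json
echo '0.007,0,0.008,0,0;0.007,0,0.008,0,0;0.007,0,0.008,0,0' > m.json && python3 jog.py m.json
python3 - <<'E'
from h import *
s,c,im=shot("wrist","w9");print(s["wrist_force"]);place(.035,.04,.066)
s,t,it=shot("top","top9")
for o in covers(t,it,z=.1,roi=(210,160,300,240),minA=80):print(*o)
cv2.imwrite("pics/w9b.png",im[...,::-1])
E
```

```text
t: 11.1
tcp_pos: [0.4041, 0.1947, 0.1271]
orientation: [-0.001, 0.593, 0.805, -0.001]
wrist_force: [0.7, -1.3, -2.4]
finger_gap: 0.274
grip_force: 60.2
t: 11.48
tcp_pos: [0.4031, 0.1991, 0.1204]
orientation: [0.0, 0.594, 0.805, -0.0]
wrist_force: [0.2, 0.3, -3.0]
finger_gap: 0.274
grip_force: 60.1
[ 0.2316  0.2673 -2.967 ]
tcp [0.4032 0.1992 0.1205] yaw 1.8698 d [0.0001 0.0021 0.0545] turn -0.0002
```

View pics/w9.png

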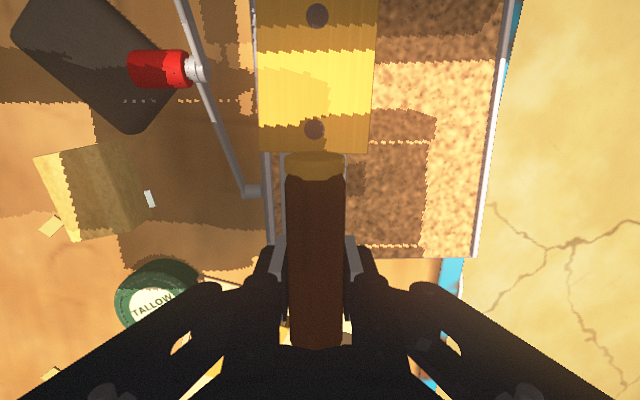

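Wrist view: the cover is over the case, the left lip is seen at (265-273,155-257), the right lip from (518,0) to (475,257), the floor front edge at row 257, and the knob at (160,68). Refining the case pose from these.

```bash
python3 - <<'E'
from h import *
c=ctrl.calibration("wrist")
r1,r2=onz(c,(511,30),.031)[:2],onz(c,(472,240),.031)[:2]
l1,l2=onz(c,(270,160),.031)[:2],onz(c,(272,235),.031)[:2]
print("heads",[np.arctan2(*(a-b)[::-1]) for a,b in((r1,r2),(l1,l2))])
e=np.array([np.cos(CH),np.sin(CH)]);f=np.array([-e[1],e[0]])
for n,p,z in(("r1",(511,30),.031),("r2",(472,240),.031),("l1",(270,160),.031),("l2",(272,235),.031),("frontR",(468,257),.026),("frontM",(390,258),.026),("knob",(160,68),.095),("foot",(252,190),.02)):
    d=onz(c,p,z)[:2]-CEN;print(n,e@d,f@d)
E
```

```text
heads [np.float64(1.8487009492267723), np.float64(1.8545096786125979)]
r1 0.06661416173252956 -0.08796681282120286
r2 -0.08577819987887673 -0.08472050926421157
l1 -0.02037861466009682 0.07552015226506448
l2 -0.08158129206708119 0.07646827724329537
frontR -0.10373539981254344 -0.08631344298566819
frontM -0.10486541799591012 -0.021239727734434007
knob 0.038271308151668564 0.11881375844179531
foot -0.047037906907193325 0.09268471485951113
```

```bash
sed -i 's/^CEN=.*/CEN=np.array([.4335,.261]);CH=1.86/' h.py; python3 - <<'E'
from h import *
place(.036,.04,.066)
E
```

```text
tcp [0.4033 0.1992 0.1206] yaw 1.8698 d [0.0015 0.0065 0.0546] turn 0.0098
```

```bash
echo '0.001,0.0065,0.01,0.01,0;0.001,0.0065,0.03,0.01,0;0.001,0.0065,0.042,0.01,0;0.001,0.0065,0.046,0.01,0;0.001,0.0065,0.05,0.01,0;0.001,0.0065,0.054,0.01,0;0.001,0.0065,0.055,0.01,0;0.001,0.0065,0.055,0.01,0' > m.json && python3 jog.py m.json
echo '-0.01,0,0,0,0;-0.03,0,0,0,0;-0.055,0,0,0,0;-0.08,0,0,0,0;-0.11,0,0,0,0;-0.11,0,-0.04,0,0;-0.11,0,-0.1,0,0;-0.11,0,-0.1,0,0' > m.json && python3 jog.py m.json
python3 - <<'E'
from h import *
s,c,im=shot("wrist","w10");print(s["wrist_force"])
e=np.array([np.cos(CH),np.sin(CH)]);f=np.array([-e[1],e[0]])
s,t,it=shot("top","top10")
for o in covers(t,it,z=.044,roi=(210,160,300,240),minA=80):print(*o,"case",e@(o[1]-CEN),f@(o[1]-CEN))
for o in covers(t,it,roi=(300,175,368,240),minA=100):print(*o)
E
```

```text
t: 12.58
tcp_pos: [0.4091, 0.2027, 0.0654]
orientation: [0.0, 0.598, 0.802, 0.0]
wrist_force: [0.4, 0.0, -2.0]
finger_gap: 0.27
grip_force: 60.3
t: 13.58
tcp_pos: [0.442, 0.0968, 0.1687]
orientation: [0.003, 0.598, 0.802, 0.002]
wrist_force: [-0.1, -0.2, -3.3]
finger_gap: 0.271
grip_force: 60.4
[-0.1374 -0.2276 -3.296 ]
[245. 216.] [0.3852 0.2798] 76 66 1.845 case 0.03182160419312328 0.04090037477931281
[326. 194.] [0.4672 0.0032] 56 31 0.014
```

```bash
python3 - <<'E'
from h import *
go((.56,-.09,.30),1.6)
E
```

```text
tcp [0.4403 0.0969 0.1654] yaw 1.8605 d [-0.2133  0.0614 -0.1345] turn 0.2605
```

```bash
echo '-0.02,0.005,-0.04,0.05,0;-0.06,0.018,-0.08,0.1,0;-0.11,0.032,-0.115,0.17,0;-0.16,0.046,-0.134,0.26,0;-0.2,0.058,-0.134,0.26,0;-0.213,0.061,-0.134,0.26,0;-0.213,0.061,-0.134,0.26,0;-0.213,0.061,-0.134,0.26,0' > m.json && python3 jog.py m.json
python3 - <<'E'
from h import *
s,c,im=shot("wrist","w11");print(s["tcp_pos"])
for o in covers(c,im,minA=400,roi=(100,0,276,220)):print(*o)
u=np.array([np.cos(1.62),np.sin(1.62)]);go((*(np.array([.4655,.0255])-.172*u),.1),1.62)
E
```

```text
t: 14.68
tcp_pos: [0.5592, -0.0885, 0.2985]
orientation: [-0.001, 0.696, 0.718, -0.0]
wrist_force: [-0.4, 0.4, -2.1]
finger_gap: 0.274
grip_force: 60.3
[ 0.5592 -0.0885  0.2985]
[241.  52.] [0.4669 0.0331] 67 60 1.685
[178.  53.] [0.3871 0.0313] 79 63 1.482
tcp [ 0.5593 -0.0884  0.2989] yaw 1.6018 d [-0.0553 -0.0869  0.199 ] turn -0.0182
```

```bash
echo '-0.03,-0.04,0,0,0;-0.056,-0.08,0.03,-0.04,0;-0.056,-0.08,0.09,-0.04,0;-0.056,-0.08,0.15,-0.04,0;-0.056,-0.08,0.19,-0.04,0;-0.056,-0.08,0.2,-0.04,0;-0.056,-0.08,0.2,-0.04,0;-0.056,-0.08,0.2,-0.04,0' > m.json && python3 jog.py m.json
python3 - <<'E'
from h import *
s,t,it=shot("top","top12")
for o in covers(t,it,roi=(300,175,368,240),minA=100):print(*o)
u=np.array([np.cos(1.64),np.sin(1.64)]);go((*(np.array([.466,.0255])-.172*u),.044),1.64)
E
```

```text
t: 15.72
tcp_pos: [0.4823, -0.1479, 0.1009]
orientation: [0.001, 0.682, 0.732, 0.0]
wrist_force: [-0.4, 0.3, -1.8]
finger_gap: 0.273
grip_force: 60.4
tcp [ 0.4822 -0.1479  0.1008] yaw 1.641 d [ 0.0022 -0.0043  0.0568] turn 0.001
```

```bash
echo '0.002,-0.004,0.03,0,0;0.002,-0.004,0.057,0,0;0.002,-0.004,0.057,0,0;0.02,-0.004,0.057,0,0;0.04,-0.004,0.057,0,0;0.06,-0.004,0.057,0,0;0.077,-0.004,0.057,0,0;0.089,-0.004,0.057,0,0;0.089,-0.004,0.057,0,0' > m.json && python3 jog.py m.json
python3 - <<'E'
from h import *
s,c,im=shot("wrist","w13");print(s["tcp_pos"],s["wrist_force"])
hsv=cv2.cvtColor(im,cv2.COLOR_RGB2HSV)
for v in(40,100):print(v,[(u,*hsv[v,u]) for u in range(240,396,6)])
for o in covers(c,im,roi=(200,0,430,200)):print(*o)
E
```

```text
t: 16.9
tcp_pos: [0.4713, -0.0584, 0.0425]
orientation: [0.0, 0.681, 0.732, 0.0]
wrist_force: [0.4, -0.1, -2.3]
finger_gap: 0.27
grip_force: 60.4
[ 0.4713 -0.0584  0.0425] [ 0.4322 -0.1154 -2.3317]
40 [(240, np.uint8(16), np.uint8(121), np.uint8(175)), (246, np.uint8(15), np.uint8(122), np.uint8(182)), (252, np.uint8(16), np.uint8(121), np.uint8(188)), (258, np.uint8(18), np.uint8(169), np.uint8(163)), (264, np.uint8(18), np.uint8(172), np.uint8(162)), (270, np.uint8(18), np.uint8(170), np.uint8(165)), (276, np.uint8(18), np.uint8(168), np.uint8(165)), (282, np.uint8(17), np.uint8(166), np.uint8(172)), (288, np.uint8(18), np.uint8(170), np.uint8(170)), (294, np.uint8(18), np.uint8(171), np.uint8(170)), (300, np.uint8(17), np.uint8(171), np.uint8(171)), (306, np.uint8(17), np.uint8(171), np.uint8(172)), (312, np.uint8(17), np.uint8(170), np.uint8(174)), (318, np.uint8(18), np.uint8(174), np.uint8(176)), (324, np.uint8(18), np.uint8(171), np.uint8(177)), (330, np.uint8(18), np.uint8(171), np.uint8(179)), (336, np.uint8(17), np.uint8(171), np.uint8(180)), (342, np.uint8(18), np.uint8(16
[... 1136 characters left out ...]
8(173)), (324, np.uint8(18), np.uint8(171), np.uint8(177)), (330, np.uint8(18), np.uint8(171), np.uint8(174)), (336, np.uint8(18), np.uint8(173), np.uint8(181)), (342, np.uint8(17), np.uint8(165), np.uint8(182)), (348, np.uint8(17), np.uint8(165), np.uint8(184)), (354, np.uint8(18), np.uint8(173), np.uint8(181)), (360, np.uint8(17), np.uint8(173), np.uint8(184)), (366, np.uint8(17), np.uint8(174), np.uint8(185)), (372, np.uint8(17), np.uint8(170), np.uint8(190)), (378, np.uint8(16), np.uint8(166), np.uint8(161)), (384, np.uint8(14), np.uint8(128), np.uint8(196)), (390, np.uint8(14), np.uint8(131), np.uint8(196))]
[323.  78.] [0.4678 0.0165] 84 59 1.649
[209.  68.] [0.4151 0.0226] 66 11 1.529
```

View pics/w13.png

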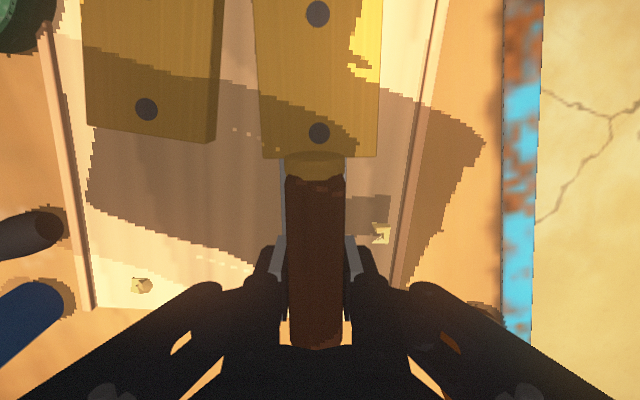

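The second cover is seated the same way (near end at row 157, columns 260-378). Lift and carry it.

```bash
echo '0,0,-0.01,0,0;0,0,-0.02,0,0;0,0,-0.05,0,0;0,0,-0.09,0,0;0,0,-0.1,0,0;0,0,-0.1,0,0;0,0,-0.1,0,0' > m.json && python3 jog.py m.json
python3 - <<'E'
from h import *
place(.036,-.038,.11)
E
```

```text
t: 17.82
tcp_pos: [0.4708, -0.0592, 0.1412]
orientation: [-0.001, 0.682, 0.731, -0.0]
wrist_force: [0.2, -0.1, -3.8]
finger_gap: 0.272
grip_force: 60.3
tcp [ 0.4708 -0.0592  0.1412] yaw 1.6406 d [0.2825 0.033  0.0313] turn -0.2194
```

```bash
echo '0.015,0.002,0,0,0;0.045,0.005,0,-0.04,0;0.085,0.01,0,-0.09,0;0.13,0.015,0,-0.14,0;0.175,0.02,0,-0.19,0;0.215,0.026,0.005,-0.219,0;0.25,0.031,0.015,-0.219,0;0.272,0.033,0.025,-0.219,0;0.282,0.033,0.031,-0.219,0;0.282,0.033,0.031,-0.219,0' > m.json && python3 jog.py m.json
python3 - <<'E'
from h import *
c=ctrl.calibration("wrist");print(ctrl.observe()["wrist_force"]);place(.036,-.038,.065)
E
```

```text
t: 19.08
tcp_pos: [0.4838, 0.2247, 0.1105]
orientation: [-0.0, 0.598, 0.802, -0.001]
wrist_force: [-0.8, 0.6, -3.3]
finger_gap: 0.269
grip_force: 60.2
[-0.8031  0.6024 -3.2993]
tcp [0.4838 0.2247 0.1105] yaw 1.8608 d [0.0002 0.0002 0.0455] turn 0.0008
```

```bash
echo '0,0,0.01,0,0;0,0,0.025,0,0;0,0,0.033,0,0;0,0,0.037,0,0;0,0,0.041,0,0;0,0,0.045,0,0;0,0,0.045,0,0;0,0,0.045,0,0' > m.json && python3 jog.py m.json
echo '-0.01,0,0,0,0;-0.03,0,0,0,0;-0.055,0,0,0,0;-0.08,0,0,0,0;-0.11,0,0,0,0;-0.11,0,-0.04,0,0;-0.11,0,-0.1,0,0;-0.14,0.01,-0.14,0.1,0;-0.19,0.03,-0.16,0.2,0;-0.22,0.04,-0.17,0.3,0' > m.json && python3 jog.py m.json
python3 - <<'E'
from h import *
e=np.array([np.cos(CH),np.sin(CH)]);f=np.array([-e[1],e[0]])
s,t,it=shot("top","top14")
for o in covers(t,it,z=.044,roi=(210,160,300,240),minA=80):print(*o,"case",e@(o[1]-CEN),f@(o[1]-CEN))
for o in covers(t,it,roi=(300,175,368,240),minA=100):print(*o)
go((.56,-.09,.30),1.52)
E
```

```text
t: 20.08
tcp_pos: [0.4846, 0.2244, 0.0664]
orientation: [0.0, 0.598, 0.802, 0.0]
wrist_force: [0.1, -0.3, -2.0]
finger_gap: 0.275
grip_force: 60.4
t: 21.32
tcp_pos: [0.5868, 0.0225, 0.2379]
orientation: [0.001, 0.712, 0.702, 0.001]
wrist_force: [-1.5, 0.6, -2.9]
finger_gap: 0.274
grip_force: 60.4
[241. 200.] [0.4372 0.2955] 113 78 0.282 case 0.03195717693805263 -0.013415726094940014
tcp [0.5886 0.0202 0.2384] yaw 1.5494 d [-0.1109 -0.026  -0.0615] turn 0.0294
```

```bash
echo '-0.04,-0.01,-0.02,0.03,0;-0.08,-0.02,-0.05,0.03,0;-0.11,-0.025,-0.06,0.03,0;-0.11,-0.025,-0.06,0.03,0;-0.11,-0.025,-0.06,0.03,0;-0.11,-0.025,-0.06,0.03,0' > m.json && python3 jog.py m.json
python3 - <<'E'
from h import *
s,c,im=shot("wrist","w15");print(s["tcp_pos"])
for o in covers(c,im,minA=400,roi=(100,0,276,220)):print(*o)
e=np.array([np.cos(CH),np.sin(CH)]);f=np.array([-e[1],e[0]])
s,t,it=shot("top","top15")
for o in covers(t,it,z=.044,roi=(210,160,300,240),minA=80):print(*o,"case",e@(o[1]-CEN),f@(o[1]-CEN))
for o in covers(t,it,roi=(300,175,368,240),minA=80):print(*o)
u=np.array([np.cos(1.5),np.sin(1.5)]);go((*(np.array([.3855,.0314])-.172*u),.1),1.5)
E
```

```text
t: 22.12
tcp_pos: [0.5593, -0.0841, 0.2957]
orientation: [-0.0, 0.721, 0.693, -0.0]
wrist_force: [0.5, 0.2, -2.1]
finger_gap: 0.267
grip_force: 60.5
[ 0.5593 -0.0841  0.2957]
[172.  66.] [0.387  0.0311] 79 64 1.488
[241. 201.] [0.4349 0.2947] 118 79 0.3 case 0.0319360788592676 -0.010922501753620506
[311. 217.] [0.3864 0.0559] 55 34 0.011
tcp [ 0.5594 -0.0841  0.2959] yaw 1.5309 d [-0.0635 -0.1835  0.196 ] turn 0.0309
```

```bash
echo '-0.016,-0.05,0,0,0;-0.032,-0.1,0,0.03,0;-0.05,-0.15,0.01,0.03,0;-0.064,-0.183,0.05,0.03,0;-0.064,-0.183,0.11,0.03,0;-0.064,-0.183,0.17,0.03,0;-0.064,-0.183,0.196,0.03,0;-0.064,-0.183,0.196,0.03,0;-0.064,-0.183,0.196,0.03,0' > m.json && python3 jog.py m.json
python3 - <<'E'
from h import *
u=np.array([np.cos(1.5),np.sin(1.5)]);go((*(np.array([.3858,.0314])-.172*u),.044),1.5)
E
```

```text
t: 23.35
tcp_pos: [0.3745, -0.1414, 0.1012]
orientation: [0.001, 0.732, 0.682, 0.0]
wrist_force: [-0.8, -0.1, -2.2]
finger_gap: 0.272
grip_force: 60.1
tcp [ 0.3745 -0.1414  0.1012] yaw 1.5003 d [ 0.0012 -0.001   0.0572] turn 0.0003
```

```bash
echo '0.001,-0.001,0.03,0,0;0.001,-0.001,0.057,0,0;0.001,-0.001,0.057,0,0;0.02,-0.001,0.057,0,0;0.04,-0.001,0.057,0,0;0.06,-0.001,0.057,0,0;0.076,-0.001,0.057,0,0;0.088,-0.001,0.057,0,0;0.088,-0.001,0.057,0,0' > m.json && python3 jog.py m.json
python3 - <<'E'
from h import *
s,c,im=shot("wrist","w16");print(s["tcp_pos"],s["wrist_force"])
for o in covers(c,im,roi=(200,0,430,200)):
    d=o[1]-s["tcp_pos"][:2];u=np.array([np.cos(1.5),np.sin(1.5)]);print(*o,"fwd",u@d,"left",u[0]*d[1]-u[1]*d[0])
E
```

```text
t: 24.48
tcp_pos: [0.3796, -0.0531, 0.0442]
orientation: [0.001, 0.731, 0.682, 0.0]
wrist_force: [-1.1, -1.0, -1.7]
finger_gap: 0.27
grip_force: 60.1
[ 0.3796 -0.0531  0.0442] [-1.0694 -0.9587 -1.7469]
[314.  76.] [0.3842 0.0219] 86 60 1.483 fwd 0.07516909939671368 left 0.0007669450001142756
```

```bash
echo '0,0,-0.01,0,0;0,0,-0.02,0,0;0,0,-0.05,0,0;0,0,-0.09,0,0;0,0,-0.1,0,0;0,0,-0.1,0,0;0,0,-0.1,0,0' > m.json && python3 jog.py m.json
python3 - <<'E'
from h import *
place(-.057,0,.11)
E
```

```text
t: 25.4
tcp_pos: [0.3787, -0.0534, 0.1424]
orientation: [-0.001, 0.732, 0.682, -0.0]
wrist_force: [0.5, 0.1, -3.0]
finger_gap: 0.276
grip_force: 59.9
tcp [ 0.3787 -0.0534  0.1424] yaw 1.4997 d [0.1846 0.0825 0.0323] turn -0.3603
```

```bash
echo '0.015,0.006,0,-0.04,0;0.045,0.02,0,-0.1,0;0.08,0.036,0,-0.17,0;0.115,0.052,0,-0.25,0;0.145,0.066,0.01,-0.32,0;0.168,0.076,0.02,-0.36,0;0.18,0.081,0.03,-0.36,0;0.185,0.0825,0.032,-0.36,0;0.185,0.0825,0.032,-0.36,0' > m.json && python3 jog.py m.json
python3 - <<'E'
from h import *
s,c,im=shot("wrist","w17");print(s["wrist_force"]);place(-.057,0,.066)
e=np.array([np.cos(CH),np.sin(CH)]);f=np.array([-e[1],e[0]])
for z,r in((.1,(240,0,400,200)),(.044,(60,0,250,200)),(.044,(400,0,600,200))):
  for o in covers(c,im,z=z,roi=r):d=o[1]-CEN;print(*o,"case",e@d,f@d)
E
```

```text
t: 26.52
tcp_pos: [0.4742, 0.1249, 0.1109]
orientation: [-0.0, 0.598, 0.801, -0.0]
wrist_force: [-0.1, 0.3, -3.5]
finger_gap: 0.271
grip_force: 59.9
[-0.1356  0.2996 -3.4878]
tcp [0.4743 0.1247 0.1112] yaw 1.8591 d [ 0.0002 -0.0002  0.0452] turn -0.0009
[311. 147.] [0.4591 0.1711] 53 27 0.289 case -0.09344715224284791 0.0011271514053085262
[330.  52.] [0.4502 0.2139] 71 45 0.286 case -0.04986852984186193 -0.00257405554413951
[592. 182.] [0.6495 0.1963] 25 10 2.114 case -0.12363468520800004 -0.18854055862592037
[456.  79.] [0.534  0.2317] 21 13 1.776 case -0.05675193291628633 -0.08798415868505825
[563.  87.] [0.5964 0.2429] 52 44 0.55 case -0.063813893742416 -0.15098812798437777
[589.  11.] [0.5928 0.2865] 13 12 0.556 case -0.02099252633303662 -0.16000023384424902
[513.  15.] [0.553  0.2726] 19 15 1.761 case -0.02291034502516349 -0.1178298172600572
[419.  13.] [0.4986 0.2601] 13 13 0.401 case -0.019396301824553812 -0.0621158495561011
```

View pics/w17.png

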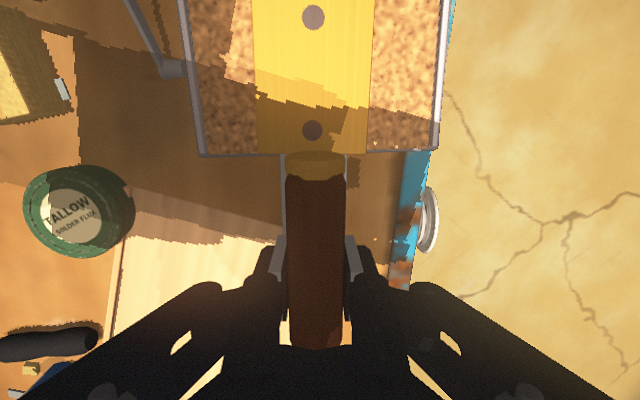

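Wrist view: the third cover is held centred over the case front (near end at row 153, floor edge at row 155). Checking where its near end is relative to the floor edge.

```bash
python3 - <<'E'
from h import *
c=ctrl.calibration("wrist")
e=np.array([np.cos(CH),np.sin(CH)]);f=np.array([-e[1],e[0]])
for p,z in(((310,153),.083),((235,155),.026),((400,151),.026),((205,130),.031),((434,130),.031)):
    d=onz(c,p,z)[:2]-CEN;print(p,e@d,f@d)
E
```

```text
(310, 153) -0.09673666368587899 0.0021759855423909326
(235, 155) -0.10793825294163265 0.05812195227183652
(400, 151) -0.1050532383235646 -0.06227851774023215
(205, 130) -0.08947229659324331 0.0764036692877985
(434, 130) -0.08957003891341192 -0.08341819049145166
```

```bash
echo '0.002,0.002,0.01,0,0;0.002,0.002,0.025,0,0;0.002,0.002,0.033,0,0;0.002,0.002,0.037,0,0;0.002,0.002,0.041,0,0;0.002,0.002,0.045,0,0;0.002,0.002,0.045,0,0;0.002,0.002,0.045,0,0' > m.json && python3 jog.py m.json
echo '-0.01,0,0,0,0;-0.03,0,0,0,0;-0.055,0,0,0,0;-0.08,0,0,0,0;-0.11,0,0,0,0;-0.11,0,-0.04,0,0;-0.11,0,-0.1,0,0;-0.14,0,-0.13,0,0;-0.14,0,-0.13,0,0;-0.14,0,-0.13,0,0' > m.json && python3 jog.py m.json
python3 - <<'E'
from h import *
e=np.array([np.cos(CH),np.sin(CH)]);f=np.array([-e[1],e[0]])
s,t,it=shot("top","top18")
for o in covers(t,it,z=.044,roi=(210,160,300,240),minA=60):print(*o,"case",e@(o[1]-CEN),f@(o[1]-CEN))
go((.47,-.27,.30),.25)
# spatula origin target on mat: origin (.4375,-.268) yaw .22 -> TCP
go((.424,-.271,.05),.22)
E
```

```text
t: 27.58
tcp_pos: [0.476, 0.1277, 0.0664]
orientation: [0.0, 0.598, 0.802, 0.0]
wrist_force: [0.4, 0.5, -2.7]
finger_gap: 0.265
grip_force: 60.0
t: 28.82
tcp_pos: [0.5152, -0.0066, 0.1956]
orientation: [-0.001, 0.598, 0.801, -0.0]
wrist_force: [0.8, 0.6, -2.9]
finger_gap: 0.269
grip_force: 60.3
[252. 201.] [0.4331 0.254 ] 177 130 1.586 case -0.0065847249064528105 0.0024170820745676295
tcp [ 0.5151 -0.0063  0.1952] yaw 1.8596 d [-0.2398 -0.1185 -0.1048] turn 1.6096
tcp [ 0.5151 -0.0063  0.1952] yaw 1.8596 d [-0.2279 -0.1624  0.1453] turn 1.6396
```

```bash
echo '-0.03,-0.02,-0.03,0.18,0;-0.07,-0.045,-0.05,0.36,0;-0.12,-0.075,-0.05,0.54,0;-0.16,-0.11,-0.05,0.72,0;-0.2,-0.14,-0.05,0.9,0;-0.228,-0.162,-0.05,1.08,0;-0.228,-0.162,-0.05,1.26,0;-0.228,-0.162,-0.05,1.44,0;-0.228,-0.162,-0.05,1.62,0;-0.228,-0.162,-0.05,1.64,0' > m.json && python3 jog.py m.json
echo '0,0,0,0,0;0,0,0,0,0' > m.json && python3 jog.py m.json
python3 - <<'E'
from h import *
import h
go((.424,-.271,.05),.22)
e=np.array([np.cos(CH),np.sin(CH)]);f=np.array([-e[1],e[0]])
s,t,it=shot("top","top19")
h.SMIN=150
for o in covers(t,it,z=.044,roi=(210,160,300,240),minA=40):print(*o,"case",e@(o[1]-CEN),f@(o[1]-CEN))
E
```

```text
t: 30.12
tcp_pos: [0.4253, -0.2706, 0.2452]
orientation: [-0.001, 0.994, 0.11, -0.001]
wrist_force: [-0.2, -0.1, -2.0]
finger_gap: 0.269
grip_force: 60.2
t: 30.38
tcp_pos: [0.4255, -0.271, 0.2461]
orientation: [-0.0, 0.994, 0.111, -0.0]
wrist_force: [-1.0, 0.5, -2.4]
finger_gap: 0.273
grip_force: 60.2
tcp [ 0.4255 -0.271   0.2461] yaw 0.2223 d [-0.0014 -0.0003  0.1961] turn 0.0023
[244. 216.] [0.3826 0.2812] 74 60 1.752 case 0.03390367795527023 0.04306665806773172
[252. 196.] [0.4531 0.256 ] 179 76 1.436 case -0.010362272886599544 -0.017385504205413713
```

```bash
echo '-0.001,0,0.05,0,0;-0.001,0,0.1,0,0;-0.001,0,0.15,0,0;-0.001,0,0.185,0,0;-0.001,0,0.2,0,0;-0.001,0,0.205,0,0;-0.001,0,0.207,0,0;-0.001,0,0.207,0,0;-0.001,0,0.207,0,0' > m.json && python3 jog.py m.json
```

```text
t: 31.55
tcp_pos: [0.4248, -0.2716, 0.04]
orientation: [0.001, 0.994, 0.11, 0.0]
wrist_force: [0.4, 0.2, -2.6]
finger_gap: 0.273
grip_force: 60.1
```

```bash
echo '0,0,0.001,0,0;0,0,0.002,0,0;0,0,0.003,0,0;0,0,0.003,0,0' > m.json && python3 jog.py m.json; echo '0,0,0.001,0,0;0,0,0.001,0,0' > m.json && python3 jog.py m.json
```

```text
t: 32.05
tcp_pos: [0.4245, -0.2714, 0.0371]
orientation: [0.0, 0.994, 0.11, 0.0]
wrist_force: [-3.3, 2.0, 13.1]
finger_gap: 0.27
grip_force: 61.9
t: 32.3
tcp_pos: [0.4245, -0.2713, 0.0368]
orientation: [0.0, 0.994, 0.11, 0.0]
wrist_force: [-6.5, 5.3, 24.8]
finger_gap: 0.27
grip_force: 63.6
```

```bash
echo '0,0,-0.001,0,0.3;0,0,-0.001,0,0.6;0,0,-0.001,0,0.6;0,0,-0.001,0,0.6;0,0,-0.001,0,0.6;0,0,-0.001,0,0.6' > m.json && python3 jog.py m.json
echo '0,0,-0.03,0,0.6;0,0,-0.08,0,0.6;0,0,-0.14,0,0.6;0,0,-0.2,0,0.6;0,0,-0.26,0,0.6;0,0,-0.28,0,0;0,0,-0.28,0,0;0,0,-0.28,0,0' > m.json && python3 jog.py m.json
python3 - <<'E'
from h import *
s,c,im=shot("wrist","w20");print(s["wrist_force"],s["tcp_pos"])
# spatula sharp check: blade edges near predicted tip, handle
for n,p in(("tip",(.542,-.244,.0055)),("rear",(.388,-.279,.067))):print(n,proj(c,p))
hsv=cv2.cvtColor(im,cv2.COLOR_RGB2HSV)
d=np.abs(np.diff(cv2.GaussianBlur(im,(3,3),0).astype(int),axis=0)).sum(2)[:300]
for u in(300,312,322):print(u,[(i,int(d[i,u])) for i in range(1,299) if d[i,u]>35 and d[i,u]>=d[i-1,u] and d[i,u]>=d[i+1,u]])
t=ctrl.calibration("top");sc=ctrl.calibration("scene")
e=np.array([np.cos(CH),np.sin(CH)]);f=np.array([-e[1],e[0]])
_,_,it=shot("top","top20");_,_,isc=shot("scene","scene20")
uv=[]
for m,roi in((it,(225,215,275,260)),(isc,(270,255,330,290))):
    h=cv2.cvtColor(m,cv2.COLOR_RGB2HSV);k=((h[...,0]<6)|(h[...,0]>174))&(h[...,1]>150)&(h[...,2]>70)
    k[:roi[1]]=0;k[roi[3]:]=0;k[:,:roi[0]]=0;k[:,roi[2]:]=0
    v,u=np.nonzero(k);uv.append((u.mean(),v.mean()));print(len(u),uv[-1],u.min(),u.max(),v.min(),v.max())
K=tri(t,uv[0],sc,uv[1]);d=K[:2]-CEN;print("knob",K,"case",e@d,f@d)
E
```

```text
t: 33.05
tcp_pos: [0.4245, -0.2714, 0.0363]
orientation: [0.0, 0.994, 0.11, -0.0]
wrist_force: [-0.7, -0.1, 0.4]
finger_gap: 0.601
grip_force: 0.0
t: 34.05
tcp_pos: [0.4241, -0.2711, 0.315]
orientation: [-0.001, 0.994, 0.11, -0.001]
wrist_force: [0.2, -0.1, 0.3]
finger_gap: -0.0
grip_force: 0.0
[ 0.2363 -0.1198  0.2826] [ 0.4241 -0.2711  0.315 ]
tip [315.5729  59.9409]
rear [315.9422 186.9715]
300 [(36, 141), (102, 187), (107, 115), (110, 70), (113, 143), (194, 79), (210, 47), (244, 36), (272, 54)]
312 [(35, 160), (58, 112), (114, 70), (121, 49), (193, 73), (234, 81)]
322 [(34, 145), (58, 113), (114, 73), (120, 46), (192, 67), (234, 48), (277, 36)]
32 (np.float64(247.5), np.float64(238.90625)) 245 250 236 242
57 (np.float64(294.3333333333333), np.float64(272.1929824561403)) 289 300 269 276
knob [0.3051 0.2599 0.0979] case 0.03556561962979694 0.12333198366093598
```

```bash
python3 - <<'E'
from h import *
go((.45,.02,.315),1.82)
E
```

```text
tcp [ 0.4243 -0.2712  0.315 ] yaw 0.2198 d [ 0.0886 -0.2786  0.0004] turn -1.6002
```

```bash
echo '0.01,-0.03,0,-0.16,0;0.02,-0.06,0,-0.32,0;0.03,-0.095,0,-0.48,0;0.04,-0.13,0,-0.64,0;0.05,-0.165,0,-0.8,0;0.06,-0.2,0,-0.96,0;0.07,-0.23,0,-1.12,0;0.08,-0.255,0,-1.28,0;0.088,-0.278,0,-1.44,0;0.088,-0.278,0,-1.6,0' > m.json && python3 jog.py m.json
python3 - <<'E'
from h import *
import h
go((.289,.255,.25),3.43-2*np.pi)
s,c,im=shot("wrist","w21")
e=np.array([np.cos(CH),np.sin(CH)]);f=np.array([-e[1],e[0]])
h.SMIN=140
for o in covers(c,im,z=.044,minA=400):
    if np.hypot(*(o[1]-CEN))<.2:print(*o,"case",e@(o[1]-CEN),f@(o[1]-CEN))
H=cv2.cvtColor(im,cv2.COLOR_RGB2HSV);k=((H[...,0]<6)|(H[...,0]>174))&(H[...,1]>150)&(H[...,2]>70)
for q in cv2.findContours(k.astype(np.uint8),0,1)[0]:
    if cv2.contourArea(q)>60:
        (x,y),_,_=cv2.minAreaRect(q);K=onz(c,(x,y),.098);print("red",x,y,cv2.contourArea(q),K,e@(K[:2]-CEN),f@(K[:2]-CEN))
E
```

```text
t: 35.45
tcp_pos: [0.4497, 0.0204, 0.3155]
orientation: [-0.001, 0.611, 0.792, -0.0]
wrist_force: [0.6, 0.2, -0.3]
finger_gap: 0.001
grip_force: 0.0
tcp [0.4497 0.0204 0.3155] yaw 1.827 d [ 0.2676 -0.0959  0.0658] turn 4.6802
[354.  19.] [0.4532 0.1888] 63 40 0.255 case -0.07480334151965112 0.001676012682300193
```

```bash
echo '0.02,-0.02,0,-0.16,0;0.05,-0.045,0,-0.32,0;0.085,-0.065,0,-0.48,0;0.12,-0.08,0,-0.64,0;0.15,-0.09,0,-0.8,0;0.18,-0.096,0,-0.96,0;0.21,-0.096,0.01,-1.12,0;0.24,-0.096,0.03,-1.28,0;0.26,-0.096,0.05,-1.44,0;0.267,-0.096,0.065,-1.6,0' > m.json && python3 jog.py m.json
python3 - <<'E'
from h import *
t=ctrl.calibration("top");sc=ctrl.calibration("scene");e=np.array([np.cos(CH),np.sin(CH)]);f=np.array([-e[1],e[0]])
K=np.array([.305,.26]);p=K+.017*f-.003*e
go((*p,.13),CH+np.pi/2-2*np.pi)
s,c,im=shot("wrist","w22");print(s["wrist_force"],s["joints"])
H=cv2.cvtColor(im,cv2.COLOR_RGB2HSV);k=((H[...,0]<6)|(H[...,0]>174))&(H[...,1]>150)&(H[...,2]>70)
for q in cv2.findContours(k.astype(np.uint8),0,1)[0]:
    if cv2.contourArea(q)>60:print("red",cv2.minAreaRect(q))
print("pred",proj(c,(.305,.26,.098)))
E
```

```text
t: 36.75
tcp_pos: [0.2904, 0.2548, 0.25]
orientation: [-0.001, -0.14, 0.99, -0.0]
wrist_force: [0.8, 0.0, 0.9]
finger_gap: 0.0
grip_force: 0.0
tcp [0.2904 0.2548 0.25  ] yaw -2.8599 d [ 0.0014 -0.0021  0.12  ] turn -0.0075
[0.8271 0.0472 0.8939] [ 0.5488  0.1225  2.0684 -0.      0.9523 -1.3037]
red ((317.5, 191.5), (17.0, 27.0), 0.0)
pred [315.6412 192.693 ]
```

```bash
echo '0.001,-0.002,0.05,0,0;0.001,-0.002,0.1,0,0;0.001,-0.002,0.13,0,0;0.001,-0.002,0.137,0,0;0.001,-0.002,0.141,0,0;0.001,-0.002,0.145,0,0;0.001,-0.002,0.149,0,0' > m.json && python3 jog.py m.json
```

```text
t: 37.67
tcp_pos: [0.2909, 0.2523, 0.1028]
orientation: [0.001, -0.138, 0.99, 0.0]
wrist_force: [-0.9, 1.9, 2.9]
finger_gap: -0.001
grip_force: 1.7
```

```bash
echo '0,0,0.004,0,0;0,0.001,0.008,0,0;0,0.003,0.012,0,0;0,0.006,0.016,0,0;0,0.009,0.02,0,0;0,0.009,0.02,0,0' > m.json && python3 jog.py m.json
python3 - <<'E'
from h import *
s,c,im=shot("wrist","w23");print(s["wrist_force"])
H=cv2.cvtColor(im,cv2.COLOR_RGB2HSV);k=((H[...,0]<6)|(H[...,0]>174))&(H[...,1]>150)&(H[...,2]>70)
for q in cv2.findContours(k.astype(np.uint8),0,1)[0]:
    if cv2.contourArea(q)>40:print("red",cv2.minAreaRect(q))
e=np.array([np.cos(CH),np.sin(CH)]);K=np.array([.305,.26])
for d in(0,.01,.02):
  x=.081+.0;z=.078-d;print(d,proj(c,(*(K+e*(np.sqrt(.1125**2-z*z)-.081)),.098-d)))
_,t,it=shot("top","top23");H=cv2.cvtColor(it,cv2.COLOR_RGB2HSV)
k=(H[...,0]>105)&(H[...,0]<125)&(H[...,1]>150);v,u=np.nonzero(k[150:260,180:260]);print("hood px",u.min()+180,u.max()+180,len(u))
H=cv2.cvtColor(cv2.cvtColor(cv2.imread("pics/top0.png"),cv2.COLOR_BGR2RGB),cv2.COLOR_RGB2HSV);k=(H[...,0]>105)&(H[...,0]<125)&(H[...,1]>150);v,u=np.nonzero(k[150:260,180:260]);print("before",u.min()+180,u.max()+180,len(u))
E
```

```text
t: 38.42
tcp_pos: [0.2879, 0.2607, 0.0819]
orientation: [-0.0, -0.139, 0.99, -0.0]
wrist_force: [-0.6, -1.0, 0.8]
finger_gap: 0.003
grip_force: 0.3
[-0.5923 -0.9663  0.7882]
0 [302.4169 297.6068]
0.01 [320.36   285.2459]
0.02 [332.8739 274.3481]
hood px 205 236 1014
before 205 233 913
```

```bash
echo '0,0.002,0.003,0,0;0,0.005,0.006,0,0;0,0.007,0.009,0,0;0,0.007,0.009,0,0' > m.json && python3 jog.py m.json
echo '0.01,0,-0.02,0,0;0.02,0,-0.06,0,0;0.02,0,-0.12,0,0;0.02,0,-0.18,0,0;0.02,0,-0.22,0,0;0.02,0,-0.23,0,0' > m.json && python3 jog.py m.json
python3 - <<'E'
from h import *
e=np.array([np.cos(CH),np.sin(CH)]);f=np.array([-e[1],e[0]])
s,c,im=shot("wrist","w24");print(s["tcp_pos"])
def red(im,roi=None):
    H=cv2.cvtColor(im,cv2.COLOR_RGB2HSV);k=((H[...,0]<6)|(H[...,0]>174))&(H[...,1]>150)&(H[...,2]>60)
    if roi:
        z=np.zeros_like(k);z[roi[1]:roi[3],roi[0]:roi[2]]=1;k&=z
    v,u=np.nonzero(k);return (u.mean(),v.mean(),len(u)) if len(u) else None
r=red(im);print(r)
_,sc,ims=shot("scene","scene24");r2=red(ims,(265,250,335,310));print(r2)
_,t,it=shot("top","top24");r3=red(it,(225,210,275,260));print(r3)
H=cv2.cvtColor(it,cv2.COLOR_RGB2HSV)
k=(H[...,0]>105)&(H[...,0]<125)&(H[...,1]>150);v,u=np.nonzero(k[150:260,180:260]);print("hood px",u.min()+180,u.max()+180,len(u))
if r and r2:
    K=tri(c,r[:2],sc,r2[:2]);print(K,e@(K[:2]-CEN),f@(K[:2]-CEN))
E
```

```text
t: 39.02
tcp_pos: [0.286, 0.2676, 0.073]
orientation: [-0.0, -0.139, 0.99, -0.0]
wrist_force: [0.2, -0.2, 2.8]
finger_gap: -0.001
grip_force: 0.8
t: 39.78
tcp_pos: [0.2672, 0.2623, 0.3053]
orientation: [0.002, -0.139, 0.99, 0.001]
wrist_force: [-0.2, 0.4, -0.4]
finger_gap: 0.003
grip_force: 0.0
[0.2672 0.2623 0.3053]
(np.float64(320.2904564315353), np.float64(186.33195020746888), 241)
(np.float64(291.4655172413793), np.float64(286.7413793103448), 58)
None
hood px 205 246 1230
[0.2978 0.2785 0.0672] 0.05547401928197514 0.12512288997223
```

The knob fell from z 0.098 to 0.067, so the knee is broken. Next, the hood: move behind it at height.

```bash
python3 - <<'E'
from h import *
e=np.array([np.cos(CH),np.sin(CH)]);f=np.array([-e[1],e[0]])
Y=CH+np.pi/2-2*np.pi
go((*(CEN+.115*e+.0*f),.33),Y)
E
```

```text
tcp [0.2667 0.2619 0.3026] yaw -2.8633 d [-0.1589  0.0684 -0.0275] turn -0.011
```

```bash
echo '0,0.01,-0.03,0,0;-0.03,0.03,-0.03,0,0;-0.07,0.05,-0.03,0,0;-0.11,0.068,-0.03,0,0;-0.15,0.068,-0.03,0,0;-0.159,0.068,-0.01,0,0;-0.159,0.068,0.03,0,0;-0.159,0.068,0.07,0,0;-0.159,0.068,0.097,0,0;-0.159,0.068,0.097,0,0' > m.json && python3 jog.py m.json
python3 - <<'E'
from h import *
s=ctrl.observe();e=np.array([np.cos(CH),np.sin(CH)]);f=np.array([-e[1],e[0]]);d=s["tcp_pos"][:2]-CEN;print("case",e@d,f@d,s["tcp_pos"][2],s["wrist_force"])
E
```

```text
t: 41.18
tcp_pos: [0.4001, 0.3702, 0.203]
orientation: [-0.003, -0.139, 0.99, -0.002]
wrist_force: [0.1, 0.1, 1.3]
finger_gap: 0.001
grip_force: 0.0
case 0.11418754709572386 0.0008845944197261625 0.20300610549168108 [0.1305 0.1258 1.2806]
```

```bash
echo '0,-0.02,-0.005,0,0;0,-0.044,-0.005,0,0;0,-0.064,0,0,0;0,-0.084,0.008,0,0;0,-0.098,0.017,0,0;0,-0.112,0.027,0,0;0,-0.126,0.037,0,0;0,-0.138,0.049,0,0;0,-0.15,0.061,0,0;0,-0.161,0.074,0,0' > m.json && python3 jog.py m.json
python3 - <<'E'
from h import *
s=ctrl.observe();e=np.array([np.cos(CH),np.sin(CH)]);f=np.array([-e[1],e[0]]);d=s["tcp_pos"][:2]-CEN;print("case",e@d,f@d,s["tcp_pos"][2],s["wrist_force"])
_,t,it=shot("top","top25");H=cv2.cvtColor(it,cv2.COLOR_RGB2HSV)
k=(H[...,0]>105)&(H[...,0]<125)&(H[...,1]>150);v,u=np.nonzero(k[150:260,180:310]);print("hood px",u.min()+180,u.max()+180,len(u))
E
```

```text
t: 42.42
tcp_pos: [0.4453, 0.2154, 0.1312]
orientation: [-0.0, -0.139, 0.99, -0.0]
wrist_force: [0.9, 2.2, 1.3]
finger_gap: 0.001
grip_force: 0.6
case -0.04706445473191627 0.0016761163575824845 0.13122662523014222 [0.9162 2.183  1.3404]
hood px 209 227 402
```

```bash
echo '0,-0.006,0.011,0,0;0,-0.011,0.022,0,0;0,-0.016,0.032,0,0;0,-0.02,0.042,0,0;0,-0.024,0.05,0,0;0,-0.027,0.056,0,0;0,-0.028,0.06,0,0;0,-0.028,0.063,0,0;0,-0.028,0.063,0,0' > m.json && python3 jog.py m.json
```

```text
t: 43.6
tcp_pos: [0.453, 0.1893, 0.0692]
orientation: [-0.0, -0.139, 0.99, -0.0]
wrist_force: [0.3, -0.4, 0.1]
finger_gap: 0.0
grip_force: 0.0
```

```bash
echo '0,0,0.002,0,0;0,0,0.004,0,0;0,0,0.004,0,0' > m.json && python3 jog.py m.json; echo '0,0,0.002,0,0;0,0,0.003,0,0;0,0,0.003,0,0' > m.json && python3 jog.py m.json
```

```text
t: 43.98
tcp_pos: [0.4532, 0.1893, 0.0677]
orientation: [0.001, -0.139, 0.99, 0.0]
wrist_force: [-9.0, -3.7, 39.1]
finger_gap: 0.001
grip_force: 19.7
t: 44.35
tcp_pos: [0.4533, 0.1894, 0.0673]
orientation: [0.002, -0.139, 0.99, 0.0]
wrist_force: [-19.2, -7.7, 82.7]
finger_gap: -0.0
grip_force: 41.3
```

Hard stop at z 0.067, which matches a shut hood. Retreat and verify.

```bash
echo '0,0,-0.008,0,0;0,0,-0.04,0,0;0,0,-0.1,0,0;0,0,-0.16,0,0;0.03,0.05,-0.2,0,0;0.03,0.1,-0.22,0,0;0.03,0.15,-0.24,0,0;0.03,0.2,-0.26,0,0;0.03,0.22,-0.26,0,0;0.03,0.22,-0.26,0,0' > m.json && python3 jog.py m.json
python3 - <<'E'
from h import *
e=np.array([np.cos(CH),np.sin(CH)]);f=np.array([-e[1],e[0]])
s,t,it=shot("top","top26");_,sc,isc=shot("scene","scene26")
def blue(im,roi):
    H=cv2.cvtColor(im,cv2.COLOR_RGB2HSV);k=((H[...,0]>105)&(H[...,0]<125)&(H[...,1]>150)).astype(np.uint8)
    z=np.zeros_like(k);z[roi[1]:roi[3],roi[0]:roi[2]]=1;k*=z
    q=max(cv2.findContours(k,0,1)[0],key=cv2.contourArea);return cv2.contourArea(q),cv2.approxPolyDP(q,4,True)[:,0]
a,P=blue(it,(170,150,320,270));print(a)
for p in P:d=onz(t,p,.068)[:2]-CEN;print(p,e@d,f@d)
a,P=blue(isc,(150,180,400,380));print(a)
for p in P:d=onz(sc,p,.068)[:2]-CEN;print(p,e@d,f@d)
# mat / spatula check
im=cv2.imread("pics/w20.png")
# jar
H=cv2.cvtColor(it,cv2.COLOR_RGB2HSV);print("jar top now/before",(H[152:172,355:382,2]<60).sum())
h0=cv2.cvtColor(cv2.imread("pics/top1.png"),cv2.COLOR_BGR2HSV);print((h0[152:172,355:382,2]<60).sum())
k=(H[165:235,375:425]);b=(k[...,1]<60)&(k[...,2]>90);v,u=np.nonzero(b);print("blade px",u.mean()+375,v.mean()+165,v.min()+165,len(u))
h0=cv2.cvtColor(cv2.imread("pics/top0.png"),cv2.COLOR_BGR2HSV)[165:235,375:425];b=(h0[...,1]<60)&(h0[...,2]>90);v,u=np.nonzero(b);print("blade before",u.mean()+375,v.mean()+165,v.min()+165,len(u))
print(s["wrist_force"])
E
```

```text
t: 45.6
tcp_pos: [0.3632, 0.3929, 0.3214]
orientation: [-0.0, -0.14, 0.99, -0.0]
wrist_force: [-0.3, -0.3, -0.8]
finger_gap: 0.005
grip_force: 0.0
3310.0
[273 168] -0.1032815178538943 -0.08698627403717536
[214 185] 0.1016067717349512 -0.08402591987748072
[229 237] 0.09599716002848932 0.0981051440139962
[288 218] -0.10710074760796343 0.09052375457619967
166.5
[232 269] 0.07228446518356564 -0.04428979206796704
[290 273] 0.014266767804214387 0.09591168679501345
[286 267] -0.0008326790736843878 0.07432172051445561
[276 271] 0.024728342841198042 0.0601752775648545
[265 266] 0.021731003997760352 0.024090187162351964
[262 271] 0.04183021652536732 0.02851829892823688
[258 261] 0.013643616602030796 -0.0036860047401046864
[254 268] 0.041911862491779875 0.0035214462150663702
[248 263] 0.03289107241613464 -0.02208548314393259
[249 271] 0.0577439604301281 -0.0009093938874622284
[244 265] 0.044490473763209984 -0.026490836230730515
jar top now/before 122
124
blade px 398.44101123595505 190.3623595505618 174 356
blade before 397.84 190.37142857142857 174 350
[-0.3082 -0.2609 -0.7696]
```

```bash
python3 -c "
from bench import ctrl
print(ctrl.job_done())"
```

```text
the job is handed in; nothing more can be done
None
```

The job is handed in, and the bench gave no verdict back: three covers were present and set down in the case, the spatula is back on its mat, the stay was broken before the hood was pushed, the hood is shut and the jar is where it was; a top picture with the hood still open put the covers in place, but merged two of them into one outline.

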